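# A fresh brush pot from the nest

## Task

I need another brush pot: ease the top one off the upside-down nest on the plywood board without pulling the ones below up with it (they cling, so don't press down on the nest), then lay it on its side on the bench and let go of it. Take a fresh hold, turn it right way up and stand it in the middle of the cork mat that has no tin on it. Leave the other pots nested on their board and everything else where it is.

Things in the scene. Friction and masses are not known exactly. Their poses are not given: they have to be found in the camera images.
- pot_top: top pot of the nest: square open pot, plain grey lacquered metal, 105 mm tall, sides leaning out 5.7 degrees from the closed base (48 mm square) up to a straight-sided band round the mouth, 69 mm square outside and 28 mm tall; walls 3 mm; about 180 g. Origin: centre of the base's outside; z from base to mouth, x, y square to the sides. In the nest it is upside down: origin on top, 201 mm above the bench
- pot_top_mouth (a point): centre of the top pot's mouth, level with its rim edge, 105 mm along its z from its origin; in the nest 96 mm above the bench, with 2 mm from this rim down to the next pot's band. Lying on its side the pot rests on base edge and band, its z 8 degrees above level, the mouth end the higher
- pot_next: second pot of the nest, the same, inside pot_top and 30 mm lower: only its band shows, right below the top pot's. The tapered walls touch all round: a hard push down on the nest (some 20 N) wedges them and then all come up together (7 N instead of 1.8 N hang on the hand), and fingers that reach below the top band hold two pots. Draw straight up, slowly at first
- pot_third: third pot of the nest, the same, 30 mm below pot_next
- pot_last: lowest pot of the nest, the same, upside down on the board, 30 mm below pot_third
- board: fixed plywood board 140 x 140 x 6 mm on which the nest stands in line with its sides; origin under its centre, z up
- mat_free: fixed square cork mat 100 x 100 x 4 mm with nothing on it, where the pot is to stand; origin under its centre, z up
- mat_used: fixed square cork mat, the same, on which the tin stands; origin under its centre
- tin: loose steel ink tin, 80 mm across and 64 mm tall, on the other cork mat; origin under its centre
- brush_pot: loose pot like the others, upright with three brushes in it, 215 mm tall in all; origin under its centre
- spray_can: loose blue and silver spray can, 66 mm across and 227 mm tall; origin under its centre
- stapler: loose red stapler 135 x 34 x 50 mm; origin under its centre, x along its length
- brayer: loose ink roller with a wooden handle, 190 x 134 x 40 mm; origin under the roller's centre, the handle towards -x
- tape_dispenser: loose black tape dispenser 150 x 60 x 91 mm; origin under its centre
- weight: loose flat steel weight 100 x 50 x 37 mm; origin under its centre
Mind the look-alikes: they are no part of the job. Leave any blue, purple or red look-alike of the pot_top alone.

How it is judged:
By the outcome, as a careful person would: the job done as asked, in the order asked, and still so for the second after the job is handed in, with the robot touching nothing.
It also fails if it takes over 67 s, if anything falls off the work surface, if the arm or the gripper's body presses on something with over 40 N, if the wrist force passes 120 N, or if a joint passes its speed limit or range.

## Robot

A 7-joint arm with a two-finger parallel gripper is mounted at the origin on the work surface. World frame = base frame: x ahead of the robot, y to its left, z up, the work surface at z = 0. Lengths are in mm, angles in rad, forces in N, time in s.
With the tool pointing down it reaches from about 425 to 1025 mm from the base axis. Payload 9.4 kg.
Tool frame: the origin (TCP) lies on the front face of the gripper's body, between the roots of the fingers; the fingertips stand 84 mm ahead of it and the grasp point (between the pads) lies arm.grip_point_offset ahead of it (arm.grip_point_offset is the distance from the TCP to the grasp point, in mm); z points along the fingers, y is the line along which they close (so a half turn about z gives the same grasp; the last joint's range is limited). The gripper opens to 93 mm and grips with 3 to 60 N. Pads are 15 mm wide; open, the fingers measure 128 mm over their backs; the gripper's body (75 mm by 188 mm) begins 65 mm behind the grasp point.
Start: joints at [1.113, 0.599, -0.003, 1.599, 0.002, 0.943, -0.08], TCP at [269.45, -673.068, 302.718] pointing down, gripper open.
Joint ranges: [-2.57, 2.57], [-0.35, 1.97], [-1.29, 1.29], [0.11, 2.56], [-1.05, 4.19], [0.11, 1.86], [-2.63, 2.63]. Speed limits (rad/s): [2.22, 2.22, 3.01, 3.01, 3.14, 3.14, 3.14].

## Interface

Orientations are given as a unit quaternion [w, x, y, z].
In Python, from rig import arm gives the robot as it stands.
- The arm moves only by the tool apply_moves, never from a script. Its argument "rows" is a list of rows, each a list of 3 entries, a list of its own where there are three numbers: the opening, from 0 (shut) to 1 (fully open), then the shift along the world's x, y, z in mm, then the turn, a rotation vector about the world's x, y, z in rad. In form: [[jaw, [dx, dy, dz], [wx, wy, wz]], ...]. A call has 1 to 8 rows; each row is the pose to reach, as a shift and turn from the pose commanded when the call began; what a row does not reach only later rows make up. A row lasts 1/12 s, in which the tool goes at most 41.7 mm and 7.16 degrees, less where a joint would pass 70% of its speed; a pose out of reach is approached as far as the arm can. A call with a gripper value outside its range is refused whole. The fingers move at their own pace and stop on an object; "grip_force" is the grip in N (left out, the last holds). Time passes only in rows, so rows that repeat a pose let the fingers close. It gives the time, the measured TCP pose, the force, the opening and the grip force at its end, in the units of the state.
- arm.get_obs(): the state, without advancing time (a new reading comes with each control period).
- arm.get_image(name): name is "side" or "top" or "wrist"; returns a dict with "image" (400x640x3 uint8, blue, green, red), "z_map" (400x640 float32, mm along the optical axis (not along the pixel's ray), 0 where there is no reading), "vfov" (degrees; the focal length in pixels is half the picture's height over the tangent of half this angle, whatever the lens; pixels are square), "cx", "cy" (the principal point, pixels), "R" (3x3) and "t" (3): a world point X has camera coordinates R X + t; the wrist camera has in their place "hand_eye" (4x4, takes a point from camera to tool coordinates, whose origin is the TCP and whose axes are the flange's). Camera axes: x right, y down, z forward; pixel columns grow to the right and rows downward; lengths in mm; the calibration is good to about 2 mm. The wrist camera is an equidistant fisheye: a pixel r from the principal point sees the ray r / f radians off the axis. A picture is of the moment at which its call begins: read the wrist's pose just before it.
- arm.hand_in(): hands the job in; it is judged then, once.
The state is a dict: "clock": time; "joint_positions": joint angles; "qvel": joint speeds; "tau": joint torques, N m; "tcp_pos": TCP position; "tcp_rot": TCP orientation; "wrist_force": force on the tool from outside, world axes, zero at the start; "moment": the same for the moment, N m; "finger_gap": finger opening in mm; "finger_force": force on a finger pad.
Only numpy, scipy, OpenCV 4.12 (cv2) and the standard library are available. Lean on these libraries where they do the work, as an engineer would, in place of code of your own. Each camera call takes 0.05 s, during which the arm holds its last target. There are 200 camera calls.

## Working session

There is one attempt and no reset: what is moved stays moved. The work goes in short steps, Python scripts to look and compute and a tool call to move; the robot and the scene stay as the last step left them, time stands still between calls to the robot, and variables do not carry over. Pictures are saved under pics/ and viewed, at most 12 in all, crops included, and the job is handed in when it is done.

Besides the shell and the picture viewer there is one more tool, called as name(argument=value, ...) on one line, values as JSON. apply_moves: Moves the arm, as the interface text tells. Its arguments: {"type":"object","properties":{"rows":{"type":"array"},"grip_force":{"type":"number"}},"required":["rows"]}

```bash
ls; mkdir -p pics; python3 - <<'E'
from rig import arm
import cv2,numpy as np
o=arm.get_obs();print({k:np.round(v,3).tolist() for k,v in o.items()},arm.grip_point_offset)
for n in("top","side"):
    d=arm.get_image(n);cv2.imwrite(f"pics/{n}0.png",d["image"]);np.savez(f"{n}0.npz",**d)
    print(n,d["vfov"],d["cx"],d["cy"],np.round(d["R"],3).tolist(),np.round(d["t"],1))
E
```

```text
pics
{'clock': 0.0, 'joint_positions': [1.113, 0.6, -0.003, 1.6, 0.002, 0.943, -0.08], 'qvel': [-0.0, 0.0, 0.002, -0.0, -0.002, 0.0, -0.001], 'tau': [-0.0, -76.507, 1.498, -25.235, -0.052, 0.017, 0.0], 'tcp_pos': [269.325, -672.74, 301.848], 'tcp_rot': [-0.001, 0.982, 0.189, -0.0], 'wrist_force': [-0.534, 0.301, 0.299], 'moment': [-0.034, 0.035, -0.005], 'finger_force': 0.0, 'finger_gap': 92.663} 65.3
top 52.275367344062694 319.1425693426215 198.0696003251754 [[-0.029, -0.999, -0.022], [-0.99, 0.031, -0.136], [0.136, 0.017, -0.991]] [  32.   504.2 1453. ]
side 47.24001319019331 311.3873101162979 195.36354613250398 [[-0.805, -0.593, -0.018], [-0.409, 0.578, -0.707], [0.429, -0.562, -0.707]] [ 385.6  285.1 1339.5]
```

View pics/top0.png

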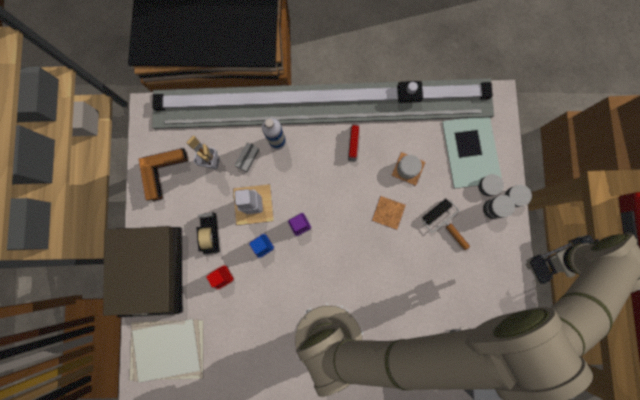

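View pics/side0.png

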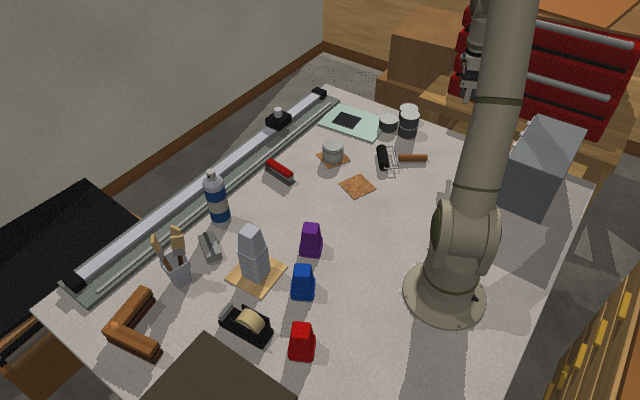

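The top view shows the plain grey nest on its board at about (250,204), with red, blue and purple look-alikes at (220,277), (261,245) and (299,224). The free mat is at (388,212), and the other mat at (408,167) has the tin on it. The grey stack on the plywood is the only one that fits the description. Next I'll measure it and make a crop to confirm.

```bash
cat > h.py <<'E'
import numpy as np,cv2
def load(n): return dict(np.load(n))
def foc(d): return 200/np.tan(np.radians(float(d["vfov"])/2))
def cloud(d):
    f=foc(d);v,u=np.mgrid[0:400,0:640];z=d["z_map"]
    P=np.stack([(u-d["cx"])/f*z,(v-d["cy"])/f*z,z],-1)
    return (P-d["t"])@d["R"]
def plane(d,px,h):
    f=foc(d);px=np.atleast_2d(px)
    r=np.c_[(px[:,0]-d["cx"])/f,(px[:,1]-d["cy"])/f,np.ones(len(px))]@d["R"]
    c=-d["R"].T@d["t"]; return c+r*((h-c[2])/r[:,2])[:,None]
def rect(P):
    (c,s,a)=cv2.minAreaRect(P[:,:2].astype(np.float32));return np.round(c,1),np.round(s,1),round(a,1)
E
python3 - <<'E'
from h import *
for n in("top","side"):
    d=load(n+"0.npz");W=cloud(d);hsv=cv2.cvtColor(d["image"],cv2.COLOR_BGR2HSV)
    m=cv2.inRange(hsv,(5,70,80),(25,255,255))
    k,lab,st,ce=cv2.connectedComponentsWithStats(m)
    for i in range(1,k):
        if st[i,4]<250: continue
        v,u=np.nonzero(lab==i)
        print(n,"wood",ce[i].round(),st[i,4],"z",np.median(W[v,u,2]).round(1),"rect@5",*rect(plane(d,np.c_[u,v],5)))
    c=(250,204) if n=="top" else (253,260)
    bx=np.zeros((400,640),bool);bx[c[1]-50:c[1]+40,c[0]-30:c[0]+30]=1
    s=bx&(W[...,2]>185)&(W[...,2]<215)&(hsv[...,1]<70)
    v,u=np.nonzero(s);print(n,"top z",np.median(W[s][:,2]),len(u),u.mean(),v.mean(),"rect@201",*rect(plane(d,np.c_[u,v],201)))
    s=bx&(W[...,2]>30)&(hsv[...,1]<70);print(n,"all pts mean",np.median(W[s],0).round(1), "zmax",np.percentile(W[s][:,2],[5,95,99]))
d=load("side0.npz")["image"][200:310,200:330];t=load("top0.npz")["image"][160:260,190:320]
cv2.imwrite("pics/crop1.png",np.hstack([cv2.resize(d,(390,330),interpolation=2),cv2.resize(t,(390,330),interpolation=2)]))
E
```

```text
top wood [283.  46.] 802 z -460.1 rect@5 [1135.9  143.3] [354.8  57.7] 1.2
top wood [ 56. 163.] 13955 z -259.4 rect@5 [ 782.4 1026.8] [966.  434.4] 4.5
top wood [612. 180.] 3278 z -108.9 rect@5 [  600.7 -1075.5] [188.5 563.7] 82.4
top wood [573. 143.] 407 z -486.6 rect@5 [ 684.8 -936. ] [ 55.5 261. ] 81.8
top wood [155. 169.] 867 z 66.4 rect@5 [620.4 605. ] [166.8 170.6] 11.6
top wood [257. 207.] 781 z 4.7 rect@5 [493.7 264.7] [139.8 140. ] 4.7
top wood [388. 212.] 729 z 2.3 rect@5 [ 448.2 -236.4] [99.5 99.6] 68.2
top wood [565. 223.] 1498 z -536.9 rect@5 [ 381.2 -880. ] [173.2 141.1] 1.4
top wood [562. 283.] 377 z -536.2 rect@5 [ 178.2 -836.7] [ 65.8 121.5] 48.4
top wood [624. 354.] 2398 z -107.0 rect@5 [  -41.3 -1027.7] [ 99.6 359.3] 89.0
top wood [593. 355.] 306 z -536.0 rect@5 [ -66.8 -916.5] [78.2 65.8] 1.5
top wood [ 28. 384.] 550 z -262.4 rect@5 [-122.5 1071.2] [ 35.  219.2] 20.9
top wood [ 39. 391.] 277 z -316.2 rect@5 [-156. 1038.] [ 26.  156.8] 22.0
top top z 199.853606191179 241 242.86721991701245 197.59336099585062 rect@201 [491.3 261.9] [50.7 51.8] 5.4
top all pts mean [
[... 474 characters left out ...]
[357. 186.] 534 z 2.1 rect@5 [ 445.5 -233.8] [ 99.1 101.1] 68.9
side wood [176. 238.] 284 z 198.4 rect@5 [800.9 311.5] [ 41.8 111.3] 52.2
side wood [257. 279.] 966 z 4.3 rect@5 [492.3 267.5] [140.1 139.7] 4.6
side wood [605. 346.] 5349 z -86.1 rect@5 [-408.5 -167.1] [572.3 123.4] 89.4
side wood [130. 324.] 1398 z 66.5 rect@5 [648.7 569.8] [168.2 168.2] 11.4
side wood [251. 320.] 429 z 82.9 rect@5 [396.1 395.9] [81.8 51.8] 4.8
side wood [633. 374.] 776 z 98.5 rect@5 [-494.9  -93.3] [ 38.1 250.9] 0.3
side top z 199.0083471039718 312 248.99679487179486 232.30769230769232 rect@201 [486.6 272.2] [56.8 57.1] 3.7
side all pts mean [471.  285.6 131.8] zmax [  41.59441403  201.25746427 1156.03091346]
```

View pics/crop1.png

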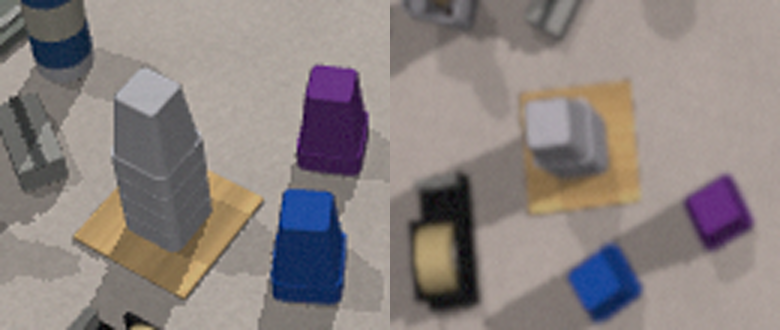

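The crop confirms it: the left panel shows the grey nest with stacked bands at about (150,150) on the plywood, and the right panel shows its top at (545,120). The blue and purple pots are single and off the board. Next I'll check the arm's attributes and move across, recording joint data for a kinematic model.

```bash
python3 -c "
from rig import arm
print([a for a in dir(arm) if not a.startswith('__')])"
```

```text
['MotionError', 'get_image', 'get_obs', 'grip_point_offset', 'hand_in']
```

apply_moves(rows=[[1, [80, 250, 100], [0, 0, 0]], [1, [80, 250, 100], [0, 0, 0]], [1, [80, 250, 100], [0, 0, 0]], [1, [80, 250, 100], [0, 0, 0]], [1, [80, 250, 100], [0, 0, 0]], [1, [80, 250, 100], [0, 0, 0]], [1, [80, 250, 100], [0, 0, 0]], [1, [80, 250, 100], [0, 0, 0]]])

```text
clock: 0.77
tcp_pos: [352.3, -417.8, 405.1]
tcp_rot: [0.0, 0.981, 0.193, 0.001]
wrist_force: [1.4, 0.4, -0.3]
finger_gap: 93.0
finger_force: 0.0
```

```bash
cat > rec.py <<'E'
from rig import arm
import numpy as np,json
o=arm.get_obs();open("rec.jsonl","a").write(json.dumps([list(map(float,o[k])) for k in("joint_positions","tcp_pos","tcp_rot")])+"\n")
for k in("clock","joint_positions","tcp_pos","tcp_rot","wrist_force","finger_gap","finger_force"):print(k,np.round(o[k],3))
E
echo '[[1.113,0.6,-0.003,1.6,0.002,0.943,-0.08],[269.325,-672.74,301.848],[-0.001,0.982,0.189,0]]' > rec.jsonl; python3 rec.py
```

```text
clock 0.767
joint_positions [ 0.802  0.276 -0.045  1.884  0.012  0.98  -0.431]
tcp_pos [ 352.254 -417.844  405.057]
tcp_rot [0.    0.981 0.193 0.001]
wrist_force [ 1.423  0.403 -0.322]
finger_gap 92.994
finger_force 0.0
```

apply_moves(rows=[[1, [100, 250, 0], [0.1, 0.1, 0.3]], [1, [100, 250, 0], [0.1, 0.1, 0.3]], [1, [100, 250, 0], [0.1, 0.1, 0.3]], [1, [100, 250, 0], [0.1, 0.1, 0.3]], [1, [100, 250, 0], [0.1, 0.1, 0.3]], [1, [100, 250, 0], [0.1, 0.1, 0.3]], [1, [100, 250, 0], [0.1, 0.1, 0.3]], [1, [100, 250, 0], [0.1, 0.1, 0.3]]])

```text
clock: 1.43
tcp_pos: [451.0, -168.7, 402.6]
tcp_rot: [-0.059, 0.939, 0.336, -0.039]
wrist_force: [0.1, -0.6, 0.4]
finger_gap: 93.4
finger_force: 0.0
```

```bash
python3 rec.py
```

```text
clock 1.433
joint_positions [ 0.459  0.249 -0.24   1.941  0.002  1.088 -0.661]
tcp_pos [ 451.047 -168.748  402.576]
tcp_rot [-0.059  0.939  0.336 -0.039]
wrist_force [ 0.078 -0.559  0.435]
finger_gap 93.353
finger_force 0.0
```

apply_moves(rows=[[1, [10, 100, 0], [0.7, 0, 0]], [1, [10, 100, 0], [0.7, 0, 0]], [1, [10, 100, 0], [0.7, 0, 0]], [1, [10, 100, 0], [0.7, 0, 0]], [1, [10, 100, 0], [0.7, 0, 0]], [1, [10, 100, 0], [0.7, 0, 0]], [1, [10, 100, 0], [0.7, 0, 0]], [1, [10, 100, 0], [0.7, 0, 0]]])

```text
clock: 2.1
tcp_pos: [459.3, -74.7, 401.7]
tcp_rot: [-0.377, 0.864, 0.325, 0.077]
wrist_force: [-0.3, 0.8, -0.1]
finger_gap: 93.0
finger_force: 0.0
```

```bash
python3 rec.py; cat > kin.py <<'E'
import numpy as np,json,itertools
from scipy.spatial.transform import Rotation as R
from scipy.optimize import least_squares
S=None
def fk(q,p,s):
    d1,d3,a,b,d5,c,d7,o1,o7=p
    M=R.from_euler("z",s[0]*q[0]+o1);x=M.apply([0,0,d1])
    def go(r,t):
        nonlocal M,x
        M=M*r;x=x+M.apply(t)
    go(R.from_euler("y",q[1])*R.from_euler("z",s[1]*q[2]),[a,0,d3])
    go(R.from_euler("y",q[3]),[b,0,0]);go(R.from_euler("z",s[2]*q[4]),[0,0,d5])
    go(R.from_euler("y",q[5]),[c,0,0]);go(R.from_euler("z",s[3]*q[6]+o7),[0,0,d7])
    return x,M
def data():
    D=[json.loads(l) for l in open("rec.jsonl")]
    return [(np.array(q),np.array(x),R.from_quat(np.roll(r,-1))) for q,x,r in D]
def fit():
    D=data();best=None
    for s in itertools.product([-1,1],repeat=4):
        if s[0]==1: continue
        for o7 in (0,1.57,3.14,-1.57):
            f=lambda p:np.concatenate([np.r_[(fk(q,p,s)[0]-x)/100,(fk(q,p,s)[1].inv()*r).as_rotvec()*3] for q,x,r in D]+[(np.r_[p[2:4],p[5]])/1e4])
            r=least_squares(f,[350,400,0,0,400,0,300,-.077,o7])
            if best is None or r.cost<best[0]-1e-7: best=(r.cost,r.x,s)
    return best
E
python3 - <<'E'
from kin import *
c,p,s=fit();print(c,p.round(3),s)
for q,x,r in data():
    X,M=fk(q,p,s);print((X-x).round(1),(M.inv()*r).as_rotvec().round(4))
json.dump([list(p),list(s)],open("kin.json","w"))
E
```

```text
clock 2.1
joint_positions [ 0.661  0.385 -0.386  1.959 -0.59   1.262 -0.264]
tcp_pos [459.348 -74.735 401.691]
tcp_rot [-0.377  0.864  0.325  0.077]
wrist_force [-0.25   0.82  -0.138]
finger_gap 92.964
finger_force 0.0
0.04494694520904899 [ 2.68119e+02  6.83177e+02  1.22820e+01  5.03630e+01  3.85406e+02
 -4.85630e+01  2.56867e+02 -9.00000e-02  1.48800e+00] (-1, -1, -1, -1)
[-7.2 -4.3 -1.3] [ 0.0006  0.0003 -0.006 ]
[ 1.  10.2  4.5] [ 0.0003  0.0001 -0.0072]
[ 0.  12.2  1.9] [-0.0025 -0.0125 -0.0063]
[ 9.6  1.2 -5.1] [ 0.0363 -0.0528  0.0195]
```

apply_moves(rows=[[1, [0, 0, 0], [0, 0, 0]], [1, [0, 0, 0], [0, 0, 0]], [1, [0, 0, 0], [0, 0, 0]]])

```text
clock: 2.35
tcp_pos: [459.5, -72.4, 403.3]
tcp_rot: [-0.376, 0.863, 0.328, 0.077]
wrist_force: [-0.3, 0.0, 0.1]
finger_gap: 92.7
finger_force: 0.0
```

```bash
python3 rec.py
```

```text
clock 2.35
joint_positions [ 0.658  0.382 -0.387  1.959 -0.591  1.262 -0.264]
tcp_pos [459.466 -72.436 403.286]
tcp_rot [-0.376  0.863  0.328  0.077]
wrist_force [-0.349  0.006  0.121]
finger_gap 92.728
finger_force 0.0
```

apply_moves(rows=[[1, [0, 80, 0], [-0.9, 0, 0]], [1, [0, 80, 0], [-0.9, 0, 0]], [1, [0, 80, 0], [-0.9, 0, 0]], [1, [0, 80, 0], [-0.9, 0, 0]], [1, [0, 80, 0], [-0.9, 0, 0]], [1, [0, 80, 0], [-0.9, 0, 0]], [1, [0, 80, 0], [-0.9, 0, 0]], [1, [0, 80, 0], [-0.9, 0, 0]]])

```text
clock: 3.02
tcp_pos: [459.6, 10.0, 404.1]
tcp_rot: [0.04, 0.94, 0.33, -0.071]
wrist_force: [0.7, 0.9, -0.5]
finger_gap: 92.8
finger_force: 0.0
```

apply_moves(rows=[[1, [0, 0, 0], [-0.6, 0, 0]], [1, [0, 0, 0], [-0.6, 0, 0]], [1, [0, 0, 0], [-0.6, 0, 0]], [1, [0, 0, 0], [-0.6, 0, 0]], [1, [0, 0, 0], [-0.6, 0, 0]], [1, [0, 0, 0], [-0.6, 0, 0]], [1, [0, 0, 0], [-0.6, 0, 0]], [1, [0, 0, 0], [-0.6, 0, 0]]])

```text
clock: 3.68
tcp_pos: [459.4, 7.0, 403.1]
tcp_rot: [0.311, 0.889, 0.292, -0.165]
wrist_force: [-0.4, -1.0, -0.1]
finger_gap: 93.0
finger_force: 0.0
```

```bash
python3 rec.py; sed -i 4d rec.jsonl;python3 - <<'E'
from kin import *
c,p,s=fit();print(c,p.round(3),s)
for q,x,r in data():
    X,M=fk(q,p,s);print((X-x).round(1),(M.inv()*r).as_rotvec().round(4))
json.dump([list(p),list(s)],open("kin.json","w"))
E
```

```text
clock 3.683
joint_positions [-0.245  0.318 -0.265  2.015  0.627  1.386 -1.757]
tcp_pos [459.425   6.997 403.072]
tcp_rot [ 0.311  0.889  0.292 -0.165]
wrist_force [-0.423 -0.971 -0.055]
finger_gap 93.026
finger_force 0.0
0.07589235370203885 [ 1.63236e+02  6.66465e+02  1.53690e+01 -7.29540e+01  3.13248e+02
 -4.01190e+01  2.78869e+02 -8.20000e-02  1.49800e+00] (-1, -1, -1, -1)
[-2.5 -1.3 -1.5] [ 0.0006  0.0003 -0.0082]
[ 2.  13.1  3.3] [ 0.0002  0.0001 -0.0093]
[-1.  10.   1.5] [-0.0024 -0.0114 -0.0085]
[21.7 -2.2  0.1] [ 0.0331 -0.0482  0.0149]
[-9.7 -1.5 -3.4] [-0.0405  0.0362  0.0111]
```

```bash
cat > kin.py <<'E'
import numpy as np,json,itertools
from scipy.spatial.transform import Rotation as R
from scipy.optimize import least_squares
def fk(q,p,s):
    d1,d3,a,b,d5,c,d7=p[:7];q=np.array(q)*np.r_[s]+p[7:14]
    M=R.from_euler("z",q[0]);x=M.apply([0,0,d1])
    def go(r,t):
        nonlocal M,x
        M=M*r;x=x+M.apply(t)
    go(R.from_euler("y",q[1])*R.from_euler("z",q[2]),[a,0,d3])
    go(R.from_euler("y",q[3]),[b,0,0]);go(R.from_euler("z",q[4]),[0,0,d5])
    go(R.from_euler("y",q[5]),[c,0,0]);go(R.from_euler("z",q[6]),[0,0,d7])
    return x,M
def data():
    D=[json.loads(l) for l in open("rec.jsonl")]
    return [(np.array(q),np.array(x),R.from_quat(np.roll(r,-1))) for q,x,r in D]
def resid(p,s,D,pos=1):
    out=[]
    for q,x,r in D:
        X,M=fk(q,p,s);out+=[pos*(X-x)/100,(M.inv()*r).as_rotvec()*3]
    return np.concatenate(out+[p[[2,3,5]]/1e4,p[[8,9,10,11,12]]/100])
def fit():
    D=data();res=[]
    for s3,s5,s7 in itertools.product([-1,1],repeat=3):
        s=(-1,1,s3,1,s5,1,s7)
        for o7 in (0,1.57,3.14,-1.57):
            p0=np.r_[350,400,0,0,400,0,250,-.077,0,0,0,0,0,o7]
            r=least_squares(resid,p0,args=(s,D,0));r=least_squares(resid,r.x,args=(s,D,1))
            res.append((r.cost,r.x,s))
    res.sort(key=lambda t:t[0]);return res
E
python3 - <<'E'
from kin import *
res=fit()
for c,p,s in res[:3]:
  print(c,p.round(3),s)
c,p,s=res[0]
for q,x,r in data():
    X,M=fk(q,p,s);print((X-x).round(1),(M.inv()*r).as_rotvec().round(4))
json.dump([list(p),list(s)],open("kin.json","w"))
E
```

```text
0.01701048866184761 [ 2.49111e+02  6.51437e+02 -5.37260e+01 -3.01980e+01  3.93033e+02
 -2.78650e+01  2.72383e+02 -1.33000e-01  8.50000e-02  9.40000e-02
 -6.00000e-02 -8.00000e-02 -1.00000e-02  1.56900e+00] (-1, 1, -1, 1, -1, 1, -1)
0.017010488661946425 [ 2.49111e+02  6.51437e+02 -5.37260e+01 -3.01980e+01  3.93033e+02
 -2.78650e+01  2.72383e+02 -1.33000e-01  8.50000e-02  9.40000e-02
 -6.00000e-02 -8.00000e-02 -1.00000e-02  1.56900e+00] (-1, 1, -1, 1, -1, 1, -1)
0.017010488661966822 [ 2.49111e+02  6.51437e+02 -5.37260e+01 -3.01980e+01  3.93033e+02
 -2.78640e+01  2.72383e+02 -1.33000e-01  8.50000e-02  9.40000e-02
 -6.00000e-02 -8.00000e-02 -1.00000e-02  1.56900e+00] (-1, 1, -1, 1, -1, 1, -1)
[-5.5 -2.6 -0.8] [-0.0093  0.005  -0.0093]
[ 4.5  7.7 -0.2] [0.0024 0.0304 0.001 ]
[1.3 4.2 0.5] [ 0.0093  0.0119 -0.0029]
[ 3.  -1.7  3.9] [ 0.0106 -0.0149  0.0053]
[-0.6 -1.7 -3.3] [ 0.0006 -0.0062  0.0059]
```

```bash
cat > plan.py <<'E'
from kin import *
p,s=json.load(open("kin.json"));p=np.array(p)
lo=np.array([-2.57,-.35,-1.29,.11,-1.05,.11,-2.63]);hi=np.array([2.57,1.97,1.29,2.56,4.19,1.86,2.63])
def tool(phi,tilt,flip):
    f,t=np.radians([phi,tilt]);h=np.array([np.cos(f),np.sin(f),0]);z=np.sin(t)*h-np.cos(t)*np.array([0,0,1])
    y=np.cross([0,0,1],h)*flip;return R.from_matrix(np.c_[np.cross(y,z),y,z])
def tcp(g,M): return np.array(g)-65.3*M.as_matrix()[:,2]
def ik(x,M,q0,w=.02):
    def f(q):
        X,m=fk(q,p,s);return np.r_[(X-x)/50,(m.inv()*M).as_rotvec()*4,w*(q-q0)]
    r=least_squares(f,np.clip(q0,lo+.01,hi-.01),bounds=(lo,hi));X,m=fk(r.x,p,s)
    return r.x,np.linalg.norm(X-x),(m.inv()*M).magnitude()
E
python3 - <<'E'
from plan import *
q=data()[-1][0]
nest=[492,264,114];mat=[447,-235,97]
for flip in(1,-1):
  for phi in(-85.3,94.7,184.7,4.7):
    for t in(50,60,70):
      M=tool(phi,t,flip);r=ik(tcp(nest,M),M,q);print("nest",flip,phi,t,r[0].round(2),r[1].round(),r[2].round(2))
for flip in(1,-1):
  for phi in range(-180,180,45):
      M=tool(phi,60,flip);r=ik(tcp(mat,M),M,q);
      if r[1]<15 and r[2]<.06:print("mat",flip,phi,r[0].round(2),r[1].round(),r[2].round(2))
E
```

```text
Traceback (most recent call last):
AttributeError: 'float' object has no attribute 'round'
```

```bash
sed -i 's/return r.x,np.linalg.norm(X-x),(m.inv()\*M).magnitude()/return r.x,np.linalg.norm(X-x),np.float64((m.inv()*M).magnitude())/' plan.py
python3 - <<'E'
from plan import *
q=data()[-1][0]
nest=[492,264,114];mat=[447,-235,97]
for flip in(1,-1):
  for phi in(-85.3,94.7,184.7,4.7):
    for t in(50,60,70):
      M=tool(phi,t,flip);r=ik(tcp(nest,M),M,q);print("nest",flip,phi,t,r[0].round(2),r[1].round(),r[2].round(2))
for flip in(1,-1):
  for phi in range(-180,180,45):
      M=tool(phi,60,flip);r=ik(tcp(mat,M),M,q);
      if r[1]<15 and r[2]<.06:print("mat",flip,phi,r[0].round(2),r[1].round(),r[2].round(2))
E
```

```text
nest 1 -85.3 50 [-0.72  0.88 -0.39  1.82  0.76  1.49 -1.49] 0.0 0.0
nest 1 -85.3 60 [-0.79  0.95 -0.34  1.76  0.75  1.63 -1.5 ] 0.0 0.0
nest 1 -85.3 70 [-0.85  1.03 -0.28  1.7   0.75  1.76 -1.51] 0.0 0.0
nest 1 94.7 50 [ 0.3   0.93 -0.89  2.31 -1.05  0.11 -2.28] 1.0 0.01
nest 1 94.7 60 [ 0.4   1.09 -1.01  2.31 -1.05  0.11 -2.2 ] 1.0 0.01
nest 1 94.7 70 [ 0.48  1.25 -1.1   2.31 -1.05  0.11 -2.11] 0.0 0.01
nest 1 184.7 50 [-0.31  0.95 -0.34  1.55 -0.07  1.49 -2.06] 0.0 0.0
nest 1 184.7 60 [-0.31  1.04 -0.33  1.45 -0.12  1.66 -2.04] 0.0 0.0
nest 1 184.7 70 [-0.31  1.13 -0.32  1.36 -0.17  1.82 -2.04] 0.0 0.0
nest 1 4.7 50 [-1.33  0.79  0.86  2.56  3.05  0.7  -2.34] 13.0 0.09
nest 1 4.7 60 [-1.51  0.99  1.08  2.56  3.06  0.73 -2.58] 26.0 0.18
nest 1 4.7 70 [-1.61  1.18  1.11  2.56  2.8   0.78 -2.63] 35.0 0.23
nest -1 -85.3 50 [-1.47  1.06  1.29  2.06 -0.79  0.69 -2.63] 30.0 0.41
nest -1 -85.3 60 [-1.5   1.12  1.29  2.08 -0.75  0.62 -2.63] 37.0 0.52
nest -1 -85.3 70 [-1.54  1.18  1.29  2.1  -0.72  0.54 -2.63] 44.0 0.62
nest -1 94.7 50 [ 0.4   1.1  -1.06  2.3   1.12  0.16 -1.25] 0.0 0.0
nes
[... 408 characters left out ...]

nest -1 4.7 60 [-1.62  0.92  1.13  2.33 -0.03  0.11 -2.63] 53.0 0.65
nest -1 4.7 70 [-1.77  1.21  1.29  2.33 -1.05  0.11 -1.89] 53.0 0.69
mat 1 -180 [ 0.28  0.98 -0.14  1.62  0.28  1.61 -1.59] 0.0 0.0
mat 1 -135 [ 0.05  0.9  -0.15  1.96  0.75  1.39 -1.5 ] 0.0 0.0
mat 1 -90 [-0.04  0.87 -0.27  2.44  1.42  1.34 -1.77] 0.0 0.0
mat 1 90 [ 0.83  0.92 -0.1   1.87 -0.61  1.24 -1.93] 0.0 0.0
mat 1 135 [ 0.56  0.99 -0.13  1.59 -0.15  1.57 -1.84] 0.0 0.0
mat -1 -180 [ 0.53  1.12 -0.76  1.61  0.49  1.86  1.1 ] 0.0 0.0
mat -1 45 [ 1.44  1.14 -1.01  2.38 -0.47  0.11  0.49] 0.0 0.0
mat -1 90 [ 1.28  1.35 -1.29  1.88  0.32  1.14 -0.  ] 0.0 0.0
mat -1 135 [ 0.93  1.36 -1.29  1.57  0.38  1.79  0.34] 0.0 0.0
```

```bash
python3 - <<'E'
from plan import *
M=tool(-85.3,58,1);q1=ik(tcp([492,264,220],M),M,data()[-1][0])[0];print("lift",q1.round(2))
for g in([580,0,37],[520,20,37]):
 for pl in(-85,-110,-135,180,135,90):
  M=tool(pl,-40,1);r=ik(tcp(g,M),M,q1);print(g[0],"lay",pl,r[0].round(2),r[1].round(),r[2].round(2))
  for fl in(1,-1):
    M2=tool(pl+180,-22,fl);a=ik(tcp(g,M2),M2,r[0]);
    if a[1]>10 or a[2]>.06: continue
    M3=tool(pl+180,60,fl);g3=[580,0,150];b=ik(tcp(g3,M3),M3,a[0])
    print("    re",fl,a[0].round(2),"up",b[0].round(2),b[1].round(),b[2].round(2))
E
```

```text
lift [-0.77  0.8  -0.38  1.72  0.71  1.73 -1.39]
580 lay -85 [ 0.78  1.31 -1.29  2.01  0.83  0.84 -0.65] 0.0 0.0
    re 1 [-0.73  0.86  0.79  2.15 -0.66  0.32 -2.63] up [ 0.25  0.82  0.2   1.9  -1.02  1.34 -1.88] 0.0 0.0
    re -1 [ 0.17  0.97 -0.94  2.11  1.25  1.29 -1.43] up [ 0.86  1.26 -1.29  1.93  0.25  0.82 -0.17] 0.0 0.0
580 lay -110 [ 0.77  1.12 -0.96  2.22  1.25  0.27 -1.33] 0.0 0.0
    re 1 [ 0.21  1.04 -1.05  1.98  1.11  1.44  1.42] up [ 0.97  1.26 -1.29  2.22  0.81  0.31  2.24] 0.0 0.0
    re -1 [ 0.08  0.88 -0.66  1.99  0.98  1.1  -1.56] up [ 0.97  1.26 -1.29  2.22  0.81  0.31 -0.9 ] 0.0 0.0
580 lay -135 [ 0.81  1.28 -1.29  2.41  2.02  0.78 -2.47] 0.0 0.0
    re -1 [ 0.27  1.14 -1.19  1.88  1.02  1.57 -2.06] up [ 0.96  1.21 -1.29  2.4   2.31  0.41 -2.63] 5.0 0.06
580 lay 180 [ 0.09  0.67 -0.15  2.26  1.12  0.11 -2.63] 41.0 0.54
    re 1 [ 0.37  1.1  -1.08  1.81  0.8   1.35  0.6 ] up [-0.13  0.57  0.08  2.56  3.06  0.83 -1.57] 37.0 0.24
    re -1 [ 0.18  0.9  -0.53  1.82  0.46  1.01 -2.15] up [ 0.31  0.49 -0.38  2.31  1.21  0.11 -2.63] 56.0 0.71
580 lay 135 [-0.95  0.97  
[... 1321 characters left out ...]
5  0.11 -2.63] 49.0 0.6
    re 1 [ 0.37  1.06 -1.06  1.96  0.8   1.24  0.5 ] up [-0.13  0.57  0.08  2.56  3.06  0.83 -1.57] 37.0 0.24
    re -1 [ 0.15  0.84 -0.49  1.98  0.44  0.88 -2.19] up [ 0.31  0.49 -0.38  2.31  1.21  0.11 -2.63] 56.0 0.71
520 lay 135 [-1.06  0.98  0.97  2.34 -1.05  0.11 -1.87] 25.0 0.3
    re -1 [-0.33  0.81  0.63  2.06 -0.9   0.91 -1.42] up [-1.21  1.08  1.29  2.3  -1.05  0.11 -1.9 ] 21.0 0.29
520 lay 90 [-0.03  1.08 -1.    2.14  1.16  1.66  1.36] 0.0 0.0
    re 1 [ 0.36  0.78 -0.43  2.29 -0.02  0.18  0.05] up [-0.84  0.86  0.58  1.98  0.68  0.93 -0.97] 0.0 0.0
    re -1 [ 0.68  1.17 -1.29  2.24  1.2   0.88  1.9 ] up [-0.19  0.96 -0.75  1.94  1.07  1.85  1.58] 0.0 0.0
```

```bash
python3 - <<'E'
from plan import *
from h import *
d=load("top0.npz");W=cloud(d)
for n,(u0,u1,v0,v1) in dict(box=(105,182,227,317),tape=(195,220,212,255),brush=(188,218,136,170),spray=(262,286,115,150),gap=(235,258,142,172),purple=(288,312,212,238),stapler=(345,362,122,162),tin=(392,425,150,184),brayer=(420,470,198,250)).items():
    P=W[v0:v1,u0:u1].reshape(-1,3);P=P[(P[:,2]>18)&(P[:,2]<700)];print(n,P.min(0).round(),P.max(0).round())
import sys
M=tool(-85.3,58,1);cur=data()[-1];print("rotvec from cur",(M*cur[2].inv()).as_rotvec().round(3),"cur",cur[1])
q=cur[0]
for g in([475,335,400],):
    r=ik(np.array(g),M,q);print(r)
r=ik(np.array([480,411,207]),M,r[0]);print(r)
E
```

```text
box [100. 514.  18.] [415. 748. 146.]
tape [314. 387.  18.] [463. 457.  96.]
brush [620. 376.  19.] [708. 456. 223.]
spray [698. 137.  18.] [831. 226. 232.]
gap [616. 243.  18.] [720. 327.  44.]
purple [370.  50.  20.] [453. 133. 110.]
stapler [ 648. -139.   24.] [777. -97.  56.]
tin [ 568. -354.   20.] [ 649. -276.   74.]
brayer [ 305. -517.   18.] [ 488. -356.   48.]
rotvec from cur [-0.255  0.605  0.742] cur [459.425091    6.9971187 403.0722757]
(array([-0.88400336,  0.62926541, -0.20369122,  1.58778985,  0.62323659,
        1.86      , -1.13541018]), np.float64(0.005382563693571624), np.float64(4.500684103507851e-05))
(array([-0.95404015,  0.89715843, -0.18899946,  1.56216423,  0.615337  ,
        1.69072202, -1.32016197]), np.float64(0.0007059591260644992), np.float64(5.029299865639706e-06))
```

apply_moves(rows=[[1, [15, 325, 0], [-0.255, 0.605, 0.742]], [1, [15, 325, 0], [-0.255, 0.605, 0.742]], [1, [15, 325, 0], [-0.255, 0.605, 0.742]], [1, [15, 325, 0], [-0.255, 0.605, 0.742]], [1, [15, 325, 0], [-0.255, 0.605, 0.742]], [1, [15, 325, 0], [-0.255, 0.605, 0.742]], [1, [15, 325, 0], [-0.255, 0.605, 0.742]], [1, [15, 325, 0], [-0.255, 0.605, 0.742]]])

```text
clock: 4.35
tcp_pos: [475.4, 333.1, 402.4]
tcp_rot: [0.356, 0.59, 0.645, -0.33]
wrist_force: [0.6, 0.2, -0.7]
finger_gap: 93.1
finger_force: 0.0
```

```bash
python3 rec.py; cat >> plan.py <<'E'
def go(g,phi,tilt,flip,back=0,cur=None):
    from rig import arm
    o=arm.get_obs();M=tool(phi,tilt,flip);c=R.from_quat(np.roll(o["tcp_rot"],-1))
    x=np.array(g)-(65.3+back)*M.as_matrix()[:,2]
    print("shift",(x-o["tcp_pos"]).round(1),"rot",(M*c.inv()).as_rotvec().round(3),"target",x.round(1))
E
python3 -c "
from plan import *
go([492,263,114],-85.3,58,1,110)"
```

```text
clock 4.35
joint_positions [-0.758  0.624 -0.321  1.63   0.662  1.853 -1.163]
tcp_pos [475.436 333.087 402.352]
tcp_rot [ 0.356  0.59   0.645 -0.33 ]
wrist_force [ 0.603  0.163 -0.73 ]
finger_gap 93.057
finger_force 0.0
shift [   4.4   78.1 -195.5] rot [ 0.001 -0.005 -0.004] target [479.8 411.2 206.9]
```

apply_moves(rows=[[1, [4, 78, -195], [0, -0.005, -0.004]], [1, [4, 78, -195], [0, -0.005, -0.004]], [1, [4, 78, -195], [0, -0.005, -0.004]], [1, [4, 78, -195], [0, -0.005, -0.004]], [1, [4, 78, -195], [0, -0.005, -0.004]], [1, [4, 78, -195], [0, -0.005, -0.004]], [1, [4, 78, -195], [0, -0.005, -0.004]], [1, [4, 78, -195], [0, -0.005, -0.004]]])

```text
clock: 5.02
tcp_pos: [479.6, 409.0, 209.7]
tcp_rot: [0.359, 0.595, 0.641, -0.328]
wrist_force: [0.8, -0.3, 0.5]
finger_gap: 92.5
finger_force: 0.0
```

```bash
python3 rec.py; python3 - <<'E'
from rig import arm
import cv2,numpy as np
o=arm.get_obs();d=arm.get_image("wrist");np.savez("w1.npz",**d,p=o["tcp_pos"],r=o["tcp_rot"]);cv2.imwrite("pics/w1.png",d["image"])
print(d["vfov"],d["cx"],d["cy"],np.round(d["hand_eye"],3).tolist())
E
```

```text
clock 5.017
joint_positions [-0.835  0.905 -0.304  1.575  0.66   1.7   -1.351]
tcp_pos [479.551 408.972 209.686]
tcp_rot [ 0.359  0.595  0.641 -0.328]
wrist_force [ 0.788 -0.312  0.477]
finger_gap 92.454
finger_force 0.0
65.70646984690485 320.24095700789564 204.3898551429649 [[0.001, -0.965, -0.262, 72.557], [1.0, 0.001, 0.0, 0.873], [0.0, -0.262, 0.965, -81.953], [0.0, 0.0, 0.0, 1.0]]
```

View pics/w1.png

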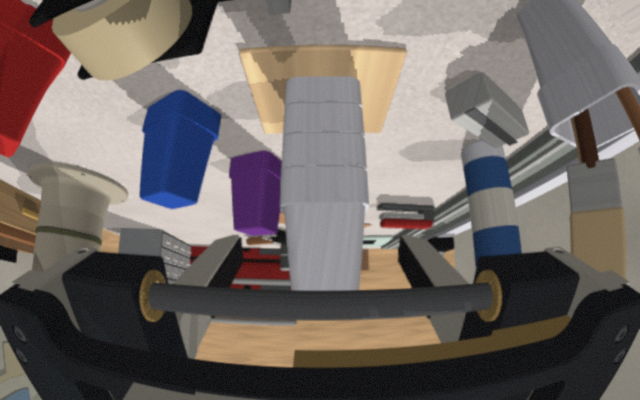

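The wrist view shows the nest upside down in the frame. The top pot's band spans rows 164–203 and columns about 281–368, roughly midway between the fingers.

```bash
cat >> h.py <<'E'
def wcloud(d):
    from scipy.spatial.transform import Rotation as R
    f=foc(d);v,u=np.mgrid[0:400,0:640];x=u-d["cx"];y=v-d["cy"];r=np.hypot(x,y)+1e-9;t=np.tan(np.minimum(r/f,1.5))
    z=d["z_map"];P=np.stack([x/r*t*z,y/r*t*z,z],-1)
    H=d["hand_eye"];T=P@H[:3,:3].T+H[:3,3]
    return T,T@R.from_quat(np.roll(d["r"],-1)).as_matrix().T+d["p"]
E
python3 - <<'E'
from h import *
d=load("w1.npz");T,W=wcloud(d);sat=cv2.cvtColor(d["image"],cv2.COLOR_BGR2HSV)[...,1]
m=(np.abs(W[...,0]-492)<70)&(np.abs(W[...,1]-264)<70)&(W[...,2]>20)&(d["z_map"]>0);m[230:]=0
for v in range(110,226,8):
    u=np.nonzero(m[v])[0]
    if len(u)>10:
        print(v,u.min(),u.max(),"tool y",T[v,u[0]+1,1].round(1),T[v,u[-1]-1,1].round(1),"L",W[v,u[0]+2].round(),"R",W[v,u[-1]-2].round(),"z",np.median(W[v,u,2]).round(1))
E
```

```text
110 284 362 tool y -29.4 35.8 L [461. 293.  40.] R [524. 300.  41.] z 43.6
118 284 362 tool y -28.8 35.1 L [462. 294.  49.] R [523. 301.  50.] z 51.7
126 284 362 tool y -28.4 34.7 L [462. 295.  58.] R [523. 301.  58.] z 59.6
134 283 364 tool y -29.1 35.9 L [461. 294.  65.] R [524. 299.  65.] z 67.2
142 282 364 tool y -29.7 35.7 L [461. 293.  72.] R [524. 299.  73.] z 74.4
150 282 365 tool y -29.3 35.9 L [461. 293.  79.] R [524. 299.  80.] z 81.6
158 282 365 tool y -28.6 35.4 L [462. 294.  87.] R [523. 301.  88.] z 88.6
166 281 365 tool y -29.4 35.2 L [461. 294.  93.] R [523. 300.  94.] z 94.2
174 281 367 tool y -28.8 36.5 L [461. 294. 100.] R [525. 298. 100.] z 102.0
182 281 367 tool y -28.5 36.3 L [462. 294. 107.] R [525. 298. 107.] z 108.4
190 281 367 tool y -28.3 35.7 L [462. 295. 114.] R [524. 299. 114.] z 115.0
198 281 368 tool y -27.9 36.6 L [462. 295. 120.] R [524. 300. 121.] z 121.2
206 280 368 tool y -29.5 37.1 L [461. 288. 124.] R [526. 291. 124.] z 126.4
214 283 365 tool y -26.5 38.0 L [464. 289. 131.] R [522. 295. 132.] z 132.4
222 286 363 tool y -23.8 32.3 L [466. 292. 138.] R [521. 295. 138.] z 138.4
```

```bash
python3 -c "
from plan import *
go([494.5,262.5,116],-85.3,58,1,40);go([494.5,262.5,116],-85.3,58,1,0)"
```

```text
shift [  7.6 -57.6 -38.7] rot [0.    0.008 0.004] target [487.2 351.5 171.8]
shift [ 10.3 -91.4 -59.9] rot [0.    0.008 0.004] target [490.  317.7 150.6]
```

apply_moves(rows=[[1, [5, -29, -19], [0, 0.005, 0.004]], [1, [7.5, -57.5, -38.5], [0, 0.008, 0.004]], [1, [8.5, -68, -45], [0, 0.008, 0.004]], [1, [9.2, -78, -52], [0, 0.008, 0.004]], [1, [10, -87, -57], [0, 0.008, 0.004]], [1, [10.3, -91.4, -60], [0, 0.008, 0.004]], [1, [10.3, -91.4, -60], [0, 0.008, 0.004]], [1, [10.3, -91.4, -60], [0, 0.008, 0.004]]])

```text
clock: 5.73
tcp_pos: [488.8, 319.3, 148.3]
tcp_rot: [0.357, 0.591, 0.644, -0.329]
wrist_force: [0.6, -0.7, 0.1]
finger_gap: 93.2
finger_force: 0.0
```

```bash
python3 rec.py; python3 - <<'E'
from rig import arm
import cv2,numpy as np
o=arm.get_obs();d=arm.get_image("wrist");np.savez("w2.npz",**d,p=o["tcp_pos"],r=o["tcp_rot"])
s=arm.get_image("side");i=cv2.resize(s["image"][180:310,180:340],(640,520),interpolation=2)
cv2.imwrite("pics/s2.png",i)
from h import *
T,W=wcloud(load("w2.npz"))
m=(np.abs(W[...,0]-492)<60)&(np.abs(W[...,1]-264)<60)&(W[...,2]>20)&(d["z_map"]>0)
for v in range(60,200,10):
    u=np.nonzero(m[v])[0]
    if len(u)>10: print(v,u.min(),u.max(),T[v,u[0]+1,1].round(1),T[v,u[-1]-1,1].round(1),np.median(W[v,u,2]).round(1))
from plan import *
go([494.5,262.5,116],-85.3,58,1,0)
E
```

```text
clock 5.733
joint_positions [-0.753  0.929 -0.288  1.75   0.734  1.523 -1.412]
tcp_pos [488.778 319.322 148.251]
tcp_rot [ 0.357  0.591  0.644 -0.329]
wrist_force [ 0.564 -0.653  0.134]
finger_gap 93.182
finger_force 0.0
80 265 381 -28.5 33.0 23.9
90 261 384 -30.3 34.5 30.7
100 259 386 -31.0 35.3 37.1
110 259 386 -30.2 34.1 43.3
120 257 388 -30.9 35.0 49.2
130 257 389 -30.0 34.6 54.8
140 256 389 -29.8 33.8 60.3
150 254 391 -30.5 34.4 64.2
160 254 392 -29.9 34.7 70.7
170 253 392 -30.2 34.1 75.6
180 251 394 -31.2 34.8 80.4
190 251 395 -30.7 34.9 85.1
shift [ 1.3 -2.   2.5] rot [ 0.001 -0.001 -0.003] target [490.  317.7 150.6]
```

View pics/s2.png

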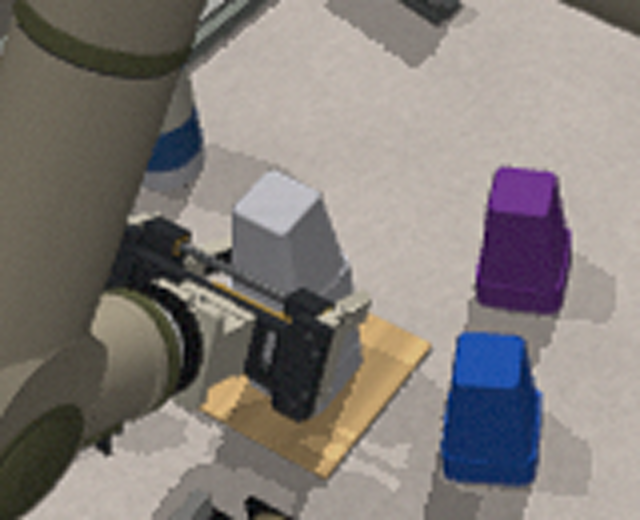

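The side crop shows both fingers either side of the top band, around (330,340), with nothing touching. I'll make a small correction and then close.

apply_moves(rows=[[1, [2, -2, 3], [0, 0, 0]], [1, [2, -2, 3], [0, 0, 0]], [0.6, [2, -2, 3], [0, 0, 0]], [0.6, [2, -2, 3], [0, 0, 0]], [0.6, [2, -2, 3], [0, 0, 0]], [0.6, [2, -2, 3], [0, 0, 0]], [0.6, [2, -2, 3], [0, 0, 0]], [0.6, [2, -2, 3], [0, 0, 0]]], grip_force=20)

```text
clock: 6.5
tcp_pos: [490.6, 316.5, 150.6]
tcp_rot: [0.357, 0.591, 0.644, -0.33]
wrist_force: [-0.6, 0.2, -0.6]
finger_gap: 69.2
finger_force: 20.0
```

```bash
python3 rec.py
```

```text
clock 6.5
joint_positions [-0.75   0.926 -0.287  1.752  0.735  1.524 -1.407]
tcp_pos [490.638 316.531 150.641]
tcp_rot [ 0.357  0.591  0.644 -0.33 ]
wrist_force [-0.605  0.214 -0.613]
finger_gap 69.228
finger_force 20.001
```

apply_moves(rows=[[0.5, [0, 0, 1], [0, 0, 0]], [0.5, [0, 0, 2], [0, 0, 0]], [0.5, [0, 0, 3], [0, 0, 0]], [0.5, [0, 0, 4], [0, 0, 0]], [0.5, [0, 0, 5.5], [0, 0, 0]], [0.5, [0, 0, 7], [0, 0, 0]], [0.5, [0, 0, 9], [0, 0, 0]], [0.5, [0, 0, 11], [0, 0, 0]]])

```text
clock: 7.17
tcp_pos: [490.8, 316.5, 161.9]
tcp_rot: [0.357, 0.591, 0.644, -0.329]
wrist_force: [-0.5, 0.2, -1.8]
finger_gap: 68.8
finger_force: 20.0
```

apply_moves(rows=[[0.5, [0, 0, 2], [0, 0, 0]], [0.5, [0, 0, 4], [0, 0, 0]], [0.5, [0, 0, 7], [0, 0, 0]], [0.5, [0, 0, 10], [0, 0, 0]], [0.5, [0, 0, 13], [0, 0, 0]], [0.5, [0, 0, 16], [0, 0, 0]], [0.5, [0, 0, 19], [0, 0, 0]], [0.5, [0, 0, 19], [0, 0, 0]]])

```text
clock: 7.83
tcp_pos: [490.8, 316.7, 181.4]
tcp_rot: [0.357, 0.591, 0.644, -0.329]
wrist_force: [-0.2, -0.1, -1.8]
finger_gap: 69.1
finger_force: 20.0
```

```bash
python3 - <<'E'
from rig import arm
import cv2,numpy as np
from h import *
print(arm.get_obs()["wrist_force"],arm.get_obs()["moment"])
s=arm.get_image("side");cv2.imwrite("pics/s3.png",cv2.resize(s["image"][180:310,180:340],(640,520),interpolation=2))
E
```

```text
[-0.15503583 -0.1005265  -1.81395557] [ 1.10189322 -0.05602388 -0.02827646]
```

View pics/s3.png

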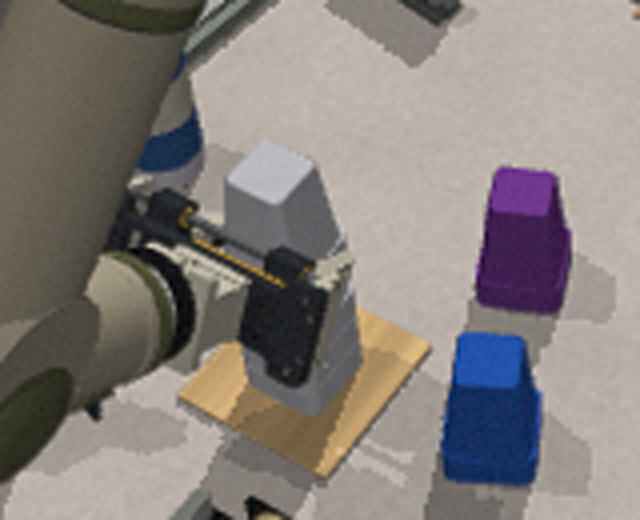

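The lifted pot alone hangs on the hand (1.8 N), and the crop shows the lower pots still on the board. I'll raise it clear and plan the laying path.

apply_moves(rows=[[0.5, [0, 0, 8], [0, 0, 0]], [0.5, [0, 0, 20], [0, 0, 0]], [0.5, [0, 0, 35], [0, 0, 0]], [0.5, [0, 0, 55], [0, 0, 0]], [0.5, [0, 0, 75], [0, 0, 0]], [0.5, [0, 0, 95], [0, 0, 0]], [0.5, [0, 0, 110], [0, 0, 0]], [0.5, [0, 0, 110], [0, 0, 0]]])

```text
clock: 8.55
tcp_pos: [491.1, 317.0, 294.6]
tcp_rot: [0.357, 0.592, 0.644, -0.327]
wrist_force: [-0.1, 0.1, -1.0]
finger_gap: 69.2
finger_force: 20.0
```

```bash
python3 rec.py; python3 - <<'E'
from kin import *
res=fit();c,p,s=res[0];print(c);json.dump([list(p),list(s)],open("kin.json","w"))
E
python3 - <<'E'
from plan import *
q0=data()[-1][0]
def path(q,A,B,n=12):
    for t in np.linspace(0,1,n+1)[1:]:
        a=np.array(A)*(1-t)+np.array(B)*t
        M=tool(a[3],a[4],FL);q,e,f=ik(tcp(a[:3],M),M,q,.3)
    return q,e,f
for phi in(-85.3,-70,-100):
    FL=1;q,e,f=path(q0,[494,262,260,-85.3,58],[565,0,200,phi,-40]);print(phi,"carry",q.round(2),round(e,1),f.round(3))
    q,e,f=path(q,[565,0,200,phi,-40],[565,0,37,phi,-40]);print("lay",q.round(2),round(e,1),f.round(3))
    q,e,f=path(q,[565,0,37,phi,-40],[565,0,37,phi,22]);print("re",q.round(2),round(e,1),f.round(3))
    FL=1;q,e,f=path(q,[565,0,37,phi,22],[500,-120,200,phi,-60]);print("up",q.round(2),round(e,1),f.round(3))
    q,e,f=path(q,[500,-120,200,phi,-60],[447,-235,97,phi,-60]);print("place",q.round(2),round(e,1),f.round(3))
E
```

```text
clock 8.55
joint_positions [-0.739  0.737 -0.303  1.713  0.694  1.689 -1.267]
tcp_pos [491.126 316.988 294.601]
tcp_rot [ 0.357  0.592  0.644 -0.327]
wrist_force [-0.084  0.143 -0.968]
finger_gap 69.234
finger_force 19.998
0.05554449694092666
-85.3 carry [ 0.84  0.9  -1.12  1.94  0.16  0.81 -0.1 ] 0.1 0.001
lay [ 0.77  1.11 -0.94  1.98  0.31  0.59 -0.06] 0.0 0.0
re [-0.34  0.76  0.12  2.09  0.71  0.46 -0.87] 0.1 0.002
up [ 1.13  1.09 -1.15  1.88 -0.04  1.06  0.24] 0.1 0.001
place [ 1.26  1.22 -1.04  1.8   0.1   1.18  0.38] 0.0 0.0
-70 carry [ 0.77  0.94 -1.12  1.83  0.18  1.03  0.07] 0.1 0.001
lay [ 0.72  1.14 -0.97  1.87  0.33  0.83  0.1 ] 0.0 0.0
re [-0.33  0.74  0.1   2.15  1.02  0.38 -0.93] 0.3 0.005
up [ 1.02  1.1  -1.11  1.76  0.01  1.3   0.34] 0.1 0.001
place [ 1.15  1.23 -1.02  1.7   0.15  1.39  0.48] 0.0 0.0
-100 carry [ 0.89  0.86 -1.11  2.05  0.15  0.58 -0.28] 0.1 0.001
lay [ 0.79  1.07 -0.89  2.1   0.3   0.33 -0.23] 0.0 0.0
re [-0.34  0.77  0.13  2.02  0.49  0.55 -0.89] 0.0 0.001
up [ 1.24  1.09 -1.19  2.01 -0.04  0.8   0.12] 0.1 0.001
place [ 1.37  1.23 -1.08  1.91  0.09  0.95  0.26] 0.0 0.0
```

```bash
python3 -c "
from plan import *
go([535,120,290],-85.3,9,1);go([565,0,120],-85.3,-40,1)"
```

```text
shift [  43.  -186.8   59.9] rot [ 0.852  0.073 -0.001] target [534.2 130.2 354.5]
shift [  77.3 -358.8 -124.6] rot [1.704 0.143 0.   ] target [568.4 -41.8 170. ]
```

apply_moves(rows=[[0.5, [6, -25, 20], [0.08, 0.007, 0]], [0.5, [12, -50, 30], [0.17, 0.015, 0]], [0.5, [18, -75, 40], [0.28, 0.024, 0]], [0.5, [24, -100, 48], [0.4, 0.034, 0]], [0.5, [30, -125, 54], [0.52, 0.044, 0]], [0.5, [35, -150, 58], [0.64, 0.054, 0]], [0.5, [40, -172, 60], [0.76, 0.065, 0]], [0.5, [43, -187, 60], [0.852, 0.073, 0]]])

```text
clock: 9.22
tcp_pos: [534.2, 126.4, 351.8]
tcp_rot: [0.058, 0.675, 0.734, -0.052]
wrist_force: [-0.4, 0.1, -2.7]
finger_gap: 69.2
finger_force: 20.0
```

apply_moves(rows=[[0.5, [5, -25, -10], [0.1, 0.008, 0]], [0.5, [10, -50, -30], [0.21, 0.018, 0]], [0.5, [15, -75, -55], [0.33, 0.028, 0]], [0.5, [20, -100, -85], [0.45, 0.038, 0]], [0.5, [25, -125, -115], [0.57, 0.048, 0]], [0.5, [30, -150, -145], [0.69, 0.058, 0]], [0.5, [34, -172, -170], [0.8, 0.067, 0]], [0.5, [34, -172, -185], [0.852, 0.072, 0]]])

```text
clock: 9.88
tcp_pos: [567.6, -50.9, 159.9]
tcp_rot: [-0.253, 0.639, 0.688, 0.232]
wrist_force: [0.7, -1.4, -2.6]
finger_gap: 69.2
finger_force: 20.0
```

apply_moves(rows=[[0.5, [0, 0, 0], [0, 0, 0]], [0.5, [0, 0, 0], [0, 0, 0]]])

```text
clock: 10.05
tcp_pos: [567.0, -42.8, 164.5]
tcp_rot: [-0.253, 0.636, 0.692, 0.23]
wrist_force: [-0.2, 0.3, -1.2]
finger_gap: 69.1
finger_force: 20.0
```

```bash
python3 rec.py;python3 - <<'E'
from plan import *
from rig import arm
import cv2
go([565,0,45],-85.3,-40,1)
s=arm.get_image("side");cv2.imwrite("pics/s4.png",cv2.resize(s["image"][120:280,250:450],(750,600),interpolation=2));np.savez("s4.npz",**s)
t=arm.get_image("top");np.savez("t4.npz",**t)
E
```

```text
clock 10.05
joint_positions [ 0.784  0.897 -0.862  1.949 -0.075  0.666  0.25 ]
tcp_pos [566.985 -42.803 164.543]
tcp_rot [-0.253  0.636  0.692  0.23 ]
wrist_force [-0.234  0.335 -1.174]
finger_gap 69.098
finger_force 19.999
shift [  1.5   1.  -69.5] rot [ 0.001 -0.003 -0.004] target [568.4 -41.8  95. ]
```

View pics/s4.png

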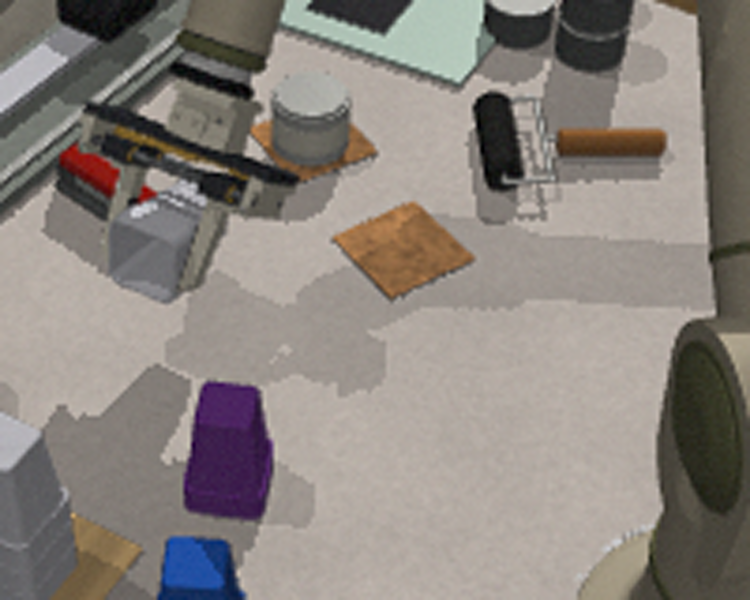

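The side crop shows the pot held on its side at (150,245), with its mouth toward +y and clear bench below. Lowering it now.

apply_moves(rows=[[0.5, [1.5, 1, -25], [0, 0, 0]], [0.5, [1.5, 1, -50], [0, 0, 0]], [0.5, [1.5, 1, -65], [0, 0, 0]], [0.5, [1.5, 1, -70], [0, 0, 0]], [0.5, [1.5, 1, -73], [0, 0, 0]], [0.5, [1.5, 1, -75], [0, 0, 0]], [0.5, [1.5, 1, -76], [0, 0, 0]], [0.5, [1.5, 1, -76], [0, 0, 0]]])

```text
clock: 10.82
tcp_pos: [569.6, -41.4, 90.6]
tcp_rot: [-0.251, 0.635, 0.693, 0.23]
wrist_force: [-0.2, -0.0, -1.4]
finger_gap: 69.0
finger_force: 20.0
```

```bash
python3 rec.py
```

```text
clock 10.817
joint_positions [ 0.748  1.003 -0.807  1.959 -0.027  0.561  0.278]
tcp_pos [569.614 -41.392  90.576]
tcp_rot [-0.251  0.635  0.693  0.23 ]
wrist_force [-0.175 -0.005 -1.444]
finger_gap 69.011
finger_force 19.999
```

apply_moves(rows=[[0.5, [0, 0, -1], [0, 0, 0]], [0.5, [0, 0, -2], [0, 0, 0]], [0.5, [0, 0, -3], [0, 0, 0]], [0.5, [0, 0, -3], [0, 0, 0]]])

```text
clock: 11.15
tcp_pos: [569.2, -41.6, 86.6]
tcp_rot: [-0.251, 0.635, 0.693, 0.23]
wrist_force: [-0.2, -0.4, -1.9]
finger_gap: 69.1
finger_force: 20.0
```

apply_moves(rows=[[0.5, [0, 0, -0.7], [0, 0, 0]], [0.5, [0, 0, -1.5], [0, 0, 0]], [0.5, [0, 0, -1.5], [0, 0, 0]]])

```text
clock: 11.4
tcp_pos: [569.2, -41.5, 85.0]
tcp_rot: [-0.251, 0.635, 0.693, 0.23]
wrist_force: [-0.1, -0.1, -1.9]
finger_gap: 68.7
finger_force: 20.0
```

apply_moves(rows=[[0.5, [0, 0, -0.7], [0, 0, 0]], [0.5, [0, 0, -1.4], [0, 0, 0]], [0.5, [0, 0, -1.4], [0, 0, 0]]])

```text
clock: 11.65
tcp_pos: [569.2, -41.5, 83.7]
tcp_rot: [-0.251, 0.635, 0.693, 0.23]
wrist_force: [-0.1, 0.1, -1.7]
finger_gap: 68.8
finger_force: 20.0
```

apply_moves(rows=[[0.5, [0, 0, -0.7], [0, 0, 0]], [0.5, [0, 0, -1.4], [0, 0, 0]], [0.5, [0, 0, -1.4], [0, 0, 0]]])

```text
clock: 11.9
tcp_pos: [569.2, -41.5, 82.3]
tcp_rot: [-0.251, 0.635, 0.693, 0.23]
wrist_force: [-0.1, 0.8, -1.6]
finger_gap: 68.9
finger_force: 20.0
```

apply_moves(rows=[[0.5, [0, 0, -0.7], [0, 0, 0]], [0.5, [0, 0, -1.2], [0, 0, 0]], [0.5, [0, 0, -1.2], [0, 0, 0]]])

```text
clock: 12.15
tcp_pos: [569.3, -41.4, 81.3]
tcp_rot: [-0.251, 0.635, 0.693, 0.23]
wrist_force: [-0.3, -0.0, -0.9]
finger_gap: 69.0
finger_force: 20.0
```

```bash
python3 - <<'E'
from rig import arm
import cv2,numpy as np
from h import *
o=arm.get_obs();print(o["moment"],o["wrist_force"])
d=arm.get_image("side");W=cloud(d);v,u=np.mgrid[0:400,0:640]
m=(abs(W[...,0]-565)<60)&(W[...,1]>-30)&(W[...,1]<30)&(W[...,2]<100)&(W[...,2]>6)
vv,uu=np.nonzero(m);print(uu.min(),uu.max(),vv.min(),vv.max())
i=cv2.resize(d["image"][150:230,260:360],(750,600),interpolation=2);cv2.imwrite("pics/s5.png",i)
E
```

```text
[-0.80091387 -0.12159773  0.01796397] [-0.31446947 -0.01923834 -0.88732295]
278 308 182 217
```

View pics/s5.png

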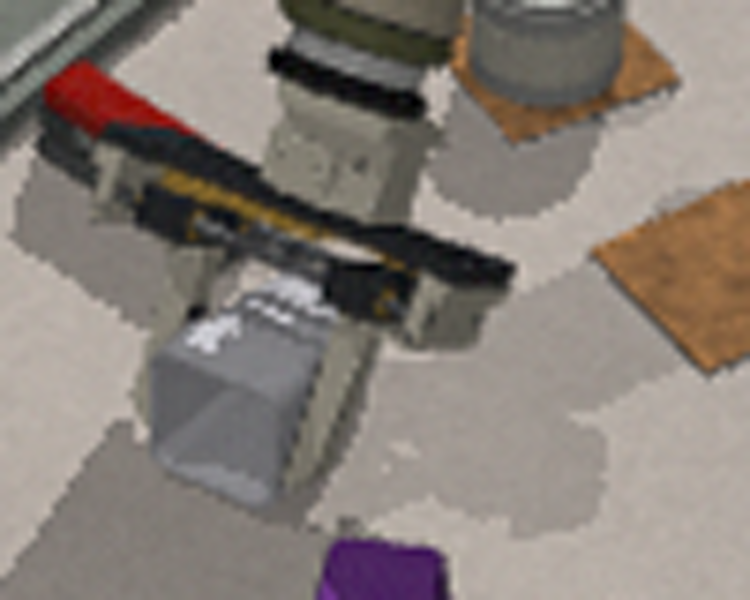

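apply_moves(rows=[[0.5, [0, 0, -0.5], [0, 0, 0]], [0.5, [0, 0, -0.8], [0, 0, 0]], [1, [0, 0, -0.8], [0, 0, 0]], [1, [0, 0, -0.8], [0, 0, 0]], [1, [0, 0, -0.8], [0, 0, 0]], [1, [0, 0, -0.8], [0, 0, 0]], [1, [0, 0, -0.8], [0, 0, 0]], [1, [0, 0, -0.8], [0, 0, 0]]])

```text
clock: 12.87
tcp_pos: [569.2, -41.5, 80.4]
tcp_rot: [-0.251, 0.635, 0.693, 0.23]
wrist_force: [-0.3, -0.8, 0.1]
finger_gap: 93.0
finger_force: 0.0
```

apply_moves(rows=[[1, [1, -10, 12], [0, 0, 0]], [1, [2, -25, 30], [0, 0, 0]], [1, [4, -45, 54], [0, 0, 0]], [1, [5, -64, 77], [0, 0, 0]], [1, [5, -77, 92], [0, 0, 0]], [1, [5, -77, 92], [0, 0, 0]]])

```text
clock: 13.37
tcp_pos: [575.6, -121.7, 174.8]
tcp_rot: [-0.249, 0.637, 0.693, 0.231]
wrist_force: [0.7, -0.3, -0.0]
finger_gap: 92.7
finger_force: 0.0
```

```bash
python3 rec.py;python3 - <<'E'
from plan import *
from h import *
from rig import arm
go([566,0,35],-85.3,22,1,110)
o=arm.get_obs();d=arm.get_image("wrist");np.savez("w3.npz",**d,p=o["tcp_pos"],r=o["tcp_rot"]);cv2.imwrite("pics/w3.png",d["image"])
T,W=wcloud(load("w3.npz"))
m=(abs(W[...,0]-565)<55)&(W[...,1]>-110)&(W[...,1]<30)&(W[...,2]>12)&(W[...,2]<90)
P=W[m];hi=P[P[:,2]>55]
for y in range(-95,20,10):
    r=P[abs(P[:,1]-y)<3]
    if len(r)>5: print(y,"x",np.percentile(r[:,0],[1,99]).round(1),"zmax",np.percentile(r[:,2],98).round(1),len(r))
E
```

```text
clock 13.367
joint_positions [ 0.876  0.901 -0.848  1.86  -0.047  0.802  0.313]
tcp_pos [ 575.613 -121.657  174.813]
tcp_rot [-0.249  0.637  0.693  0.231]
wrist_force [ 0.682 -0.31  -0.028]
finger_gap 92.656
finger_force 0.0
shift [-15.  187.1  22.7] rot [-1.073 -0.086 -0.003] target [560.6  65.4 197.5]
-85 x [549.1 567.5] zmax 50.1 40
-75 x [547.5 597.4] zmax 52.1 522
-65 x [546.1 596.8] zmax 54.5 536
-55 x [544.3 596.5] zmax 57.1 537
-45 x [542.2 597.6] zmax 59.2 575
-35 x [539.7 597.6] zmax 61.7 593
-25 x [538.5 597. ] zmax 63.9 579
-15 x [533.3 597. ] zmax 69.1 715
-5 x [532.9 601. ] zmax 70.7 630
5 x [531.5 598.6] zmax 72.2 581
15 x [536.2 599.2] zmax 72.9 234
```

View pics/w3.png

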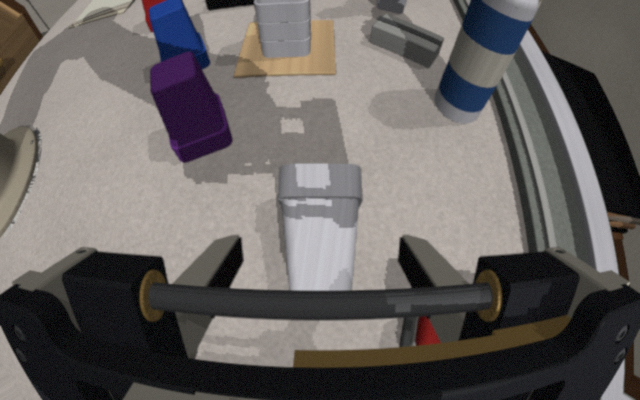

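The wrist view shows the pot lying free on its side at (320,230), mouth away from the tool, with the lower three pots still on their board at (285,40). The band is centred at about (566, 2), and its top measures 72 mm above the bench, which fits the lying pot.

apply_moves(rows=[[1, [-2, 20, 10], [-0.12, -0.009, 0]], [1, [-4, 45, 20], [-0.24, -0.019, 0]], [1, [-6, 70, 25], [-0.36, -0.029, 0]], [1, [-8, 95, 25], [-0.48, -0.038, 0]], [1, [-10, 120, 25], [-0.6, -0.048, 0]], [1, [-12, 145, 25], [-0.72, -0.058, 0]], [1, [-14, 170, 24], [-0.84, -0.067, 0]], [1, [-15, 187, 23], [-0.96, -0.077, 0]]])

```text
clock: 14.08
tcp_pos: [558.8, 60.7, 194.3]
tcp_rot: [0.032, 0.675, 0.736, -0.04]
wrist_force: [-0.2, 0.3, -1.1]
finger_gap: 92.7
finger_force: 0.0
```

apply_moves(rows=[[1, [0, 1, 0], [-0.113, -0.009, -0.003]], [1, [0, 1, 0], [-0.113, -0.009, -0.003]], [1, [0, 1, 0], [-0.113, -0.009, -0.003]]])

```text
clock: 14.33
tcp_pos: [558.7, 63.4, 193.6]
tcp_rot: [0.071, 0.671, 0.734, -0.077]
wrist_force: [-0.3, 0.0, -0.1]
finger_gap: 92.5
finger_force: 0.0
```

```bash
python3 rec.py;python3 - <<'E'
from plan import *
from h import *
from rig import arm
go([566,2,35],-85.3,22,1,0)
o=arm.get_obs();d=arm.get_image("wrist");np.savez("w4.npz",**d,p=o["tcp_pos"],r=o["tcp_rot"])
T,W=wcloud(load("w4.npz"))
m=(abs(W[...,0]-565)<55)&(W[...,1]>-110)&(W[...,1]<30)&(W[...,2]>25)&(W[...,2]<90)
for y in(-60,-40,-20,-8,0,8):
    k=m&(abs(W[...,1]-y)<3);r=W[k];
    if len(r)>5: print(y,"x",np.percentile(r[:,0],[1,99]).round(1),"tool y",np.percentile(T[k][:,1],[1,99]).round(1),"zmax",np.percentile(r[:,2],98).round(1))
print(np.percentile(W[m][:,1],[0.5,99.5]))
E
```

```text
clock 14.333
joint_positions [-0.213  0.573 -0.135  2.049  0.465  0.644 -0.629]
tcp_pos [558.675  63.397 193.613]
tcp_rot [ 0.071  0.671  0.734 -0.077]
wrist_force [-0.321  0.018 -0.139]
finger_gap 92.502
finger_force 0.0
shift [  5.3 -37.  -98.1] rot [-0.172 -0.032 -0.005] target [564.   26.4  95.5]
-20 x [541.4 596.1] tool y [-22.4  32.3] zmax 64.7
-8 x [535.1 599.6] tool y [-27.6  36.7] zmax 69.9
0 x [533.2 598.7] tool y [-28.6  36.5] zmax 71.0
8 x [533.4 597.5] tool y [-27.8  36. ] zmax 72.3
[-33.61591162  22.68652938]
```

apply_moves(rows=[[1, [2, -8, -12], [-0.09, -0.016, 0]], [1, [4, -16, -30], [-0.172, -0.03, -0.004]], [1, [5.3, -25, -55], [-0.172, -0.03, -0.004]], [1, [5.3, -32, -75], [-0.172, -0.03, -0.004]], [1, [5.3, -36, -90], [-0.172, -0.03, -0.004]], [1, [5.3, -37, -96], [-0.172, -0.03, -0.004]], [1, [5.3, -37, -98], [-0.172, -0.03, -0.004]], [1, [5.3, -37, -98], [-0.172, -0.03, -0.004]]])

```text
clock: 15.05
tcp_pos: [564.9, 20.7, 96.4]
tcp_rot: [0.14, 0.669, 0.718, -0.13]
wrist_force: [-0.2, -0.8, -0.8]
finger_gap: 93.4
finger_force: 0.0
```

```bash
python3 rec.py;python3 -c "
from plan import *
go([566,2,35],-85.3,22,1,0)"
```

```text
clock 15.05
joint_positions [-0.367  0.754  0.093  2.107  0.725  0.479 -0.905]
tcp_pos [564.924  20.666  96.371]
tcp_rot [ 0.14   0.669  0.718 -0.13 ]
wrist_force [-0.232 -0.833 -0.813]
finger_gap 93.357
finger_force 0.0
shift [-0.9  5.7 -0.8] rot [0.001 0.    0.01 ] target [564.   26.4  95.5]
```

apply_moves(rows=[[1, [-0.9, 5.7, -1], [0, 0, 0.01]], [1, [-0.9, 5.7, -1], [0, 0, 0.01]], [1, [-0.9, 5.7, -1], [0, 0, 0.01]], [0.5, [-0.9, 5.7, -1], [0, 0, 0.01]], [0.5, [-0.9, 5.7, -1], [0, 0, 0.01]], [0.5, [-0.9, 5.7, -1], [0, 0, 0.01]], [0.5, [-0.9, 5.7, -1], [0, 0, 0.01]], [0.5, [-0.9, 5.7, -1], [0, 0, 0.01]]], grip_force=25)

```text
clock: 15.72
tcp_pos: [564.2, 28.4, 95.8]
tcp_rot: [0.142, 0.664, 0.723, -0.129]
wrist_force: [0.1, 0.4, 1.3]
finger_gap: 69.1
finger_force: 25.0
```

apply_moves(rows=[[0.5, [0, 0, 3], [0, 0, 0]], [0.5, [0, 0, 10], [0, 0, 0]], [0.5, [0, 0, 25], [0, 0, 0]], [0.5, [0, 0, 50], [0, 0, 0]], [0.5, [0, 0, 80], [0, 0, 0]], [0.5, [0, 0, 110], [0, 0, 0]], [0.5, [0, 0, 130], [0, 0, 0]], [0.5, [0, 0, 130], [0, 0, 0]]])

```text
clock: 16.38
tcp_pos: [565.3, 28.1, 230.1]
tcp_rot: [0.143, 0.665, 0.722, -0.127]
wrist_force: [0.7, -0.8, -1.8]
finger_gap: 68.9
finger_force: 25.0
```

```bash
python3 rec.py;python3 -c "
from plan import *
go([535,-60,200],-85.3,-20,1,0);go([480,-150,200],-85.3,-60,1,0)
q=data()[-1][0]
for a in np.linspace(0,1,13)[1:]:
    M=tool(-85.3,22-82*a,1);q,e,f=ik(tcp([566-86*a,2-152*a,180+20*a],M),M,q,.3)
    if a in(.5,1): print(q.round(2),e,f)
"
```

```text
clock 16.383
joint_positions [-0.308  0.534 -0.015  2.042  0.585  0.742 -0.709]
tcp_pos [565.293  28.123 230.078]
tcp_rot [ 0.143  0.665  0.722 -0.127]
wrist_force [ 0.741 -0.842 -1.811]
finger_gap 68.935
finger_force 24.997
shift [ -28.5 -110.4   31.3] rot [0.73  0.068 0.001] target [536.8 -82.3 261.4]
shift [ -80.7 -234.5    2.6] rot [1.426 0.125 0.003] target [ 484.6 -206.4  232.6]
[ 0.65  0.58 -0.64  2.03  0.03  0.73  0.13] 0.11621119380682483 0.0018899921207361353
[ 1.11  0.97 -0.92  1.87 -0.22  1.12  0.51] 0.053684211804066316 0.0006664059448809927
```

apply_moves(rows=[[0.5, [-4, -14, 6], [0.09, 0.008, 0]], [0.5, [-8, -28, 12], [0.18, 0.016, 0]], [0.5, [-12, -42, 18], [0.27, 0.025, 0]], [0.5, [-16, -56, 22], [0.36, 0.033, 0]], [0.5, [-20, -70, 26], [0.45, 0.042, 0]], [0.5, [-24, -84, 30], [0.54, 0.05, 0]], [0.5, [-28, -98, 31], [0.63, 0.059, 0]], [0.5, [-30, -110, 31], [0.72, 0.067, 0]]])

```text
clock: 17.05
tcp_pos: [533.5, -83.0, 257.0]
tcp_rot: [-0.126, 0.667, 0.726, 0.114]
wrist_force: [0.5, 1.4, -2.5]
finger_gap: 68.8
finger_force: 25.0
```

apply_moves(rows=[[0.5, [-7, -16, -3], [0.09, 0.008, 0]], [0.5, [-14, -32, -6], [0.18, 0.016, 0]], [0.5, [-21, -48, -10], [0.27, 0.025, 0]], [0.5, [-28, -64, -14], [0.36, 0.033, 0]], [0.5, [-35, -80, -18], [0.45, 0.04, 0]], [0.5, [-42, -96, -22], [0.54, 0.047, 0]], [0.5, [-48, -112, -26], [0.63, 0.053, 0]], [0.5, [-50, -124, -29], [0.7, 0.058, 0]]])

```text
clock: 17.72
tcp_pos: [482.7, -208.3, 225.8]
tcp_rot: [-0.368, 0.587, 0.638, 0.337]
wrist_force: [0.3, 0.5, -1.3]
finger_gap: 69.2
finger_force: 25.0
```

apply_moves(rows=[[0.5, [0, 0, 0], [0, 0, 0]], [0.5, [0, 0, 0], [0, 0, 0]], [0.5, [0, 0, 0], [0, 0, 0]]])

```text
clock: 17.97
tcp_pos: [484.2, -204.7, 227.7]
tcp_rot: [-0.367, 0.586, 0.64, 0.335]
wrist_force: [-0.4, 0.7, -1.6]
finger_gap: 69.0
finger_force: 25.0
```

```bash
python3 rec.py;python3 - <<'E'
from plan import *
from h import *
from rig import arm
go([447,-235,150],-85.3,-60,1,0)
for n in("side","top"):
    d=arm.get_image(n);np.savez(n+"6.npz",**d)
d=load("side6.npz");cv2.imwrite("pics/s6.png",cv2.resize(d["image"][90:220,290:450],(738,600),interpolation=2))
E
```

```text
clock 17.967
joint_positions [ 1.085  0.899 -0.773  1.854 -0.345  1.14   0.691]
tcp_pos [ 484.195 -204.745  227.709]
tcp_rot [-0.367  0.586  0.64   0.335]
wrist_force [-0.446  0.748 -1.603]
finger_gap 69.015
finger_force 24.995
shift [-32.6 -86.6 -45.1] rot [ 0.008 -0.    -0.007] target [ 451.6 -291.4  182.6]
```

View pics/s6.png

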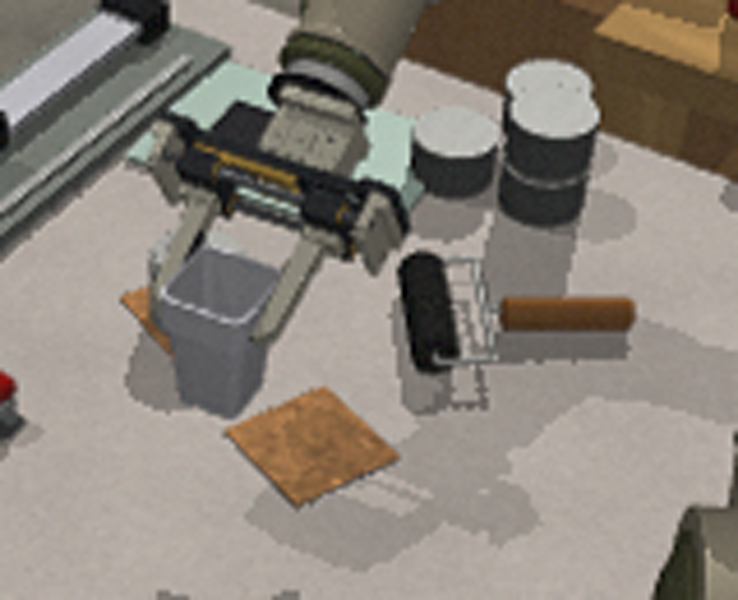

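The crop shows the pot upright in the gripper at (220,330), over bench, with the free mat below it and to the right at (312,445). I'll measure the pot's offset from the grasp point.

```bash
python3 - <<'E'
from h import *
for n in("side6.npz","top6.npz"):
    d=load(n);W=cloud(d);hsv=cv2.cvtColor(d["image"],cv2.COLOR_BGR2HSV)
    m=(abs(W[...,0]-480)<50)&(abs(W[...,1]+148)<60)&(W[...,2]>95)&(W[...,2]<235)
    P=W[m];print(n,len(P),"zmin/max",np.percentile(P[:,2],[1,50,99]).round(1))
    for z in range(105,225,8):
        r=P[abs(P[:,2]-z)<4]
        if len(r)>8: print(z,"x",np.percentile(r[:,0],[2,98]).round(1),"y",np.percentile(r[:,1],[2,98]).round(1),len(r))
E
```

```text
side6.npz 924 zmin/max [108.  191.1 233.5]
105 x [453.4 493.1] y [-167.1 -123. ] 13
113 x [451.3 492.6] y [-159.5 -121.6] 23
121 x [449.  493.7] y [-167.2 -122.4] 33
129 x [449.7 497. ] y [-171.4 -119.8] 33
137 x [448.2 495.3] y [-158.7 -119.6] 25
145 x [447.8 499.5] y [-172.2 -118.3] 35
153 x [447.1 503.4] y [-178.5 -118.3] 41
161 x [446.4 507.5] y [-180.3 -117.5] 48
169 x [445.1 506. ] y [-180.1 -116. ] 46
177 x [433.8 509.1] y [-180.9 -113.6] 64
185 x [434.5 509.3] y [-183.5 -112.1] 82
193 x [431.5 520. ] y [-181.9 -111.9] 105
201 x [431.2 525.5] y [-183.6 -111.5] 126
209 x [430.6 527.1] y [-190.7 -111.8] 124
217 x [430.8 526.9] y [-207.2 -157.8] 50
top6.npz 666 zmin/max [102.  192.6 230.4]
105 x [458.7 497.8] y [-173.1 -129.8] 108
113 x [458.2 500. ] y [-175.2 -131.8] 50
121 x [465.4 501.9] y [-175.  -129.5] 18
137 x [462.4 503. ] y [-176.7 -131.8] 18
145 x [458.8 503.8] y [-177.9 -129.4] 15
153 x [461.9 504.4] y [-178.1 -126.7] 20
161 x [461.9 506. ] y [-177.6 -126.7] 18
169 x [458.4 507.3] y [-179.4 -125.8] 17
177 x [455.4 507.1] y [-180.2 -121. ] 22
185 x [453.3 509.1] y [-180.6 -115.8] 28
193 x [432.5 524.3] y [-180.4 -117.2] 35
201 x [431.5 526.1] y [-183.3 -116.3] 80
209 x [430.6 524.9] y [-184.3 -115.1] 118
217 x [432.2 528.2] y [-195.3 -156.9] 48
```

apply_moves(rows=[[0.5, [-8, -22, 0], [0, 0, 0]], [0.5, [-18, -50, 0], [0.008, 0, -0.007]], [0.5, [-27, -75, 0], [0.008, 0, -0.007]], [0.5, [-31.5, -87, -10], [0.008, 0, -0.007]], [0.5, [-31.5, -87, -30], [0.008, 0, -0.007]], [0.5, [-31.5, -87, -55], [0.008, 0, -0.007]], [0.5, [-31.5, -87, -75], [0.008, 0, -0.007]], [0.5, [-31.5, -87, -75], [0.008, 0, -0.007]]])

```text
clock: 18.73
tcp_pos: [452.1, -291.3, 149.7]
tcp_rot: [-0.369, 0.587, 0.636, 0.338]
wrist_force: [-0.5, 0.2, -1.2]
finger_gap: 69.1
finger_force: 25.0
```

apply_moves(rows=[[0.5, [0, 0, -5], [0, 0, 0]], [0.5, [0, 0, -10], [0, 0, 0]], [0.5, [0, 0, -13], [0, 0, 0]], [0.5, [0, 0, -13], [0, 0, 0]]])

```text
clock: 19.07
tcp_pos: [452.9, -292.5, 139.9]
tcp_rot: [-0.368, 0.587, 0.637, 0.339]
wrist_force: [0.0, -0.6, -1.3]
finger_gap: 69.1
finger_force: 25.0
```

```bash
python3 rec.py;python3 - <<'E'
from plan import *
from h import *
from rig import arm
go([447,-235,95],-85.3,-60,1,0)
for n in("side","top"):
    d=arm.get_image(n);np.savez(n+"7.npz",**d)
    W=cloud(d);
    m=(abs(W[...,0]-447)<50)&(abs(W[...,1]+235)<60)&(W[...,2]>8)&(W[...,2]<135)
    P=W[m]
    for z in range(12,130,12):
        r=P[abs(P[:,2]-z)<5]
        if len(r)>8: print(n,z,"x",np.percentile(r[:,0],[2,98]).round(1),"y",np.percentile(r[:,1],[2,98]).round(1),len(r))
d=load("side7.npz");cv2.imwrite("pics/s7.png",cv2.resize(d["image"][120:220,310:430],(720,600),interpolation=2))
E
```

```text
clock 19.067
joint_positions [ 1.158  1.034 -0.691  1.774 -0.229  1.184  0.778]
tcp_pos [ 452.883 -292.531  139.943]
tcp_rot [-0.368  0.587  0.637  0.339]
wrist_force [ 0.043 -0.556 -1.299]
finger_gap 69.145
finger_force 24.995
shift [ -1.2   1.2 -12.3] rot [-0.     0.     0.001] target [ 451.6 -291.4  127.6]
side 24 x [420.2 466.5] y [-252.  -209.6] 27
side 36 x [419.4 463.4] y [-250.3 -207.2] 26
side 48 x [417.9 465.7] y [-255.1 -207.3] 35
side 60 x [416.5 473.1] y [-264.1 -205.8] 36
side 72 x [415.2 474.5] y [-268.6 -203.6] 57
side 84 x [414.7 477. ] y [-268.5 -202.9] 52
side 96 x [400.9 477.8] y [-270.1 -199.6] 87
side 108 x [397.5 490.2] y [-273.3 -199.4] 125
side 120 x [398.8 492.3] y [-272.9 -198.2] 152
top 12 x [401.  474.1] y [-259.8 -192.3] 42
top 24 x [425.4 468.5] y [-261.3 -222. ] 76
top 36 x [428.1 470.9] y [-263.2 -222.4] 14
top 48 x [426.9 471.7] y [-264.6 -220.2] 17
top 60 x [422.9 472.4] y [-265.7 -218.4] 21
top 72 x [423.6 473.4] y [-266.7 -217.6] 17
top 84 x [424.2 475.8] y [-268.2 -214.1] 25
top 96 x [404.5 477.5] y [-269.2 -202.1] 33
top 108 x [398.4 494.3] y [-270.5 -203.7] 67
top 120 x [399.8 495.2] y [-272.8 -202.5] 145
```

View pics/s7.png

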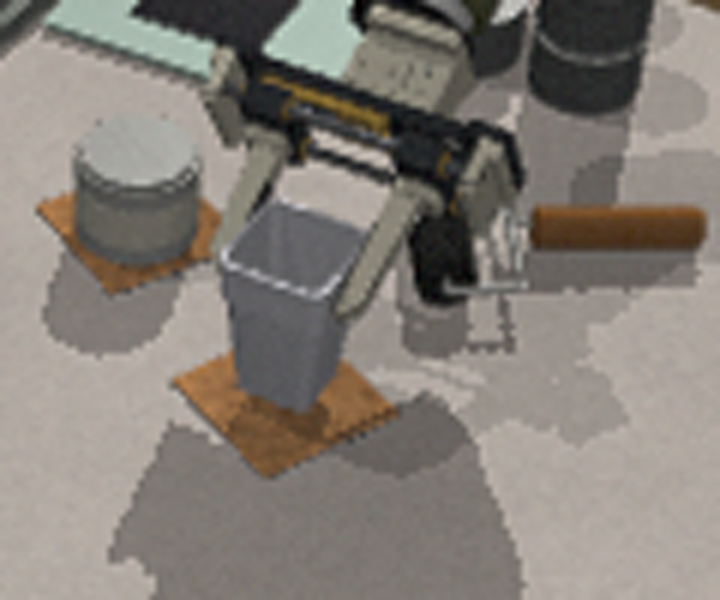

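The crop shows the pot upright over the free mat, base at about (285,390), hovering slightly. In both camera frames it is centred to within about 3 mm.

apply_moves(rows=[[0.5, [1.5, 0.5, -3], [0, 0, 0]], [0.5, [1.5, 0.5, -6], [0, 0, 0]], [0.5, [1.5, 0.5, -8], [0, 0, 0]], [0.5, [1.5, 0.5, -9], [0, 0, 0]], [0.5, [1.5, 0.5, -9], [0, 0, 0]]])

```text
clock: 19.58
tcp_pos: [454.1, -292.2, 130.4]
tcp_rot: [-0.368, 0.587, 0.636, 0.339]
wrist_force: [0.3, 0.6, -1.7]
finger_gap: 68.7
finger_force: 25.0
```

apply_moves(rows=[[0.5, [0, 0, -0.7], [0, 0, 0]], [0.5, [0, 0, -1.5], [0, 0, 0]], [0.5, [0, 0, -1.5], [0, 0, 0]]])

```text
clock: 19.83
tcp_pos: [454.1, -292.2, 129.1]
tcp_rot: [-0.368, 0.587, 0.636, 0.339]
wrist_force: [0.7, 0.3, -1.1]
finger_gap: 69.0
finger_force: 25.0
```

apply_moves(rows=[[0.5, [0, 0, -0.7], [0, 0, 0]], [0.5, [0, 0, -1.5], [0, 0, 0]], [0.5, [0, 0, -1.5], [0, 0, 0]]])

```text
clock: 20.08
tcp_pos: [454.1, -292.2, 127.5]
tcp_rot: [-0.368, 0.587, 0.636, 0.339]
wrist_force: [-0.1, 0.4, -1.1]
finger_gap: 68.9
finger_force: 25.0
```

apply_moves(rows=[[0.5, [0, 0, -0.7], [0, 0, 0]], [0.5, [0, 0, -1.5], [0, 0, 0]], [0.5, [0, 0, -1.5], [0, 0, 0]]])

```text
clock: 20.33
tcp_pos: [454.2, -292.1, 126.5]
tcp_rot: [-0.368, 0.587, 0.636, 0.339]
wrist_force: [-1.4, -0.9, 2.3]
finger_gap: 69.0
finger_force: 25.0
```

apply_moves(rows=[[0.5, [0, 0, -0.5], [0, 0, 0]], [0.5, [0, 0, -1], [0, 0, 0]], [0.5, [0, 0, -1], [0, 0, 0]]])

```text
clock: 20.58
tcp_pos: [454.2, -292.0, 126.3]
tcp_rot: [-0.368, 0.587, 0.636, 0.34]
wrist_force: [-2.1, -2.0, 8.2]
finger_gap: 69.0
finger_force: 25.0
```

apply_moves(rows=[[0.5, [0, 0, 0.8], [0, 0, 0]], [0.5, [0, 0, 0.8], [0, 0, 0]], [1, [0, 0, 0.8], [0, 0, 0]], [1, [0, 0, 0.8], [0, 0, 0]], [1, [0, 0, 0.8], [0, 0, 0]], [1, [0, 0, 0.8], [0, 0, 0]], [1, [0, 0, 0.8], [0, 0, 0]], [1, [0, 0, 0.8], [0, 0, 0]]])

```text
clock: 21.25
tcp_pos: [454.2, -292.2, 125.9]
tcp_rot: [-0.368, 0.587, 0.636, 0.339]
wrist_force: [-0.5, -0.2, 0.3]
finger_gap: 92.9
finger_force: 0.0
```

apply_moves(rows=[[1, [0.5, -8, 5], [0, 0, 0]], [1, [2, -25, 15], [0, 0, 0]], [1, [4, -50, 30], [0, 0, 0]], [1, [6, -75, 45], [0, 0, 0]], [1, [8, -100, 60], [0, 0, 0]], [1, [10, -125, 80], [0, 0, 0]], [1, [10, -140, 100], [0, 0, 0]], [1, [10, -140, 100], [0, 0, 0]]])

```text
clock: 21.92
tcp_pos: [464.7, -436.5, 229.6]
tcp_rot: [-0.365, 0.589, 0.637, 0.339]
wrist_force: [0.7, 0.7, 0.9]
finger_gap: 93.1
finger_force: 0.0
```

```bash
python3 rec.py | head -3;python3 - <<'E'
from h import *
from rig import arm
I=[]
for n in("side","top"):
    d=arm.get_image(n);W=cloud(d);I.append(d["image"]);hsv=cv2.cvtColor(d["image"],cv2.COLOR_BGR2HSV)
    m=(abs(W[...,0]-447)<50)&(abs(W[...,1]+235)<50)&(W[...,2]>100)&(W[...,2]<120)
    print(n,"rim",rect(W[m]),np.median(W[m],0).round(1))
    k=(abs(W[...,0]-492)<45)&(abs(W[...,1]-264)<45)&(W[...,2]>30)&(W[...,2]<250);print("nest zmax",np.percentile(W[k][:,2],98),rect(W[k&(W[...,2]>155)]))
cv2.imwrite("pics/end.png",np.hstack([cv2.resize(I[0][120:320,200:420],(396,360)),cv2.resize(I[1][120:320,210:430],(396,360))]))
E
```

```text
clock 21.917
joint_positions [ 1.212  0.998 -0.664  1.453 -0.209  1.557  0.75 ]
tcp_pos [ 464.7   -436.455  229.597]
side rim (array([ 447.6, -235. ]), array([71.5, 78. ]), 2.9) [ 448.6 -234.5  104.5]
nest zmax 172.00390739357118 (array([492.3, 266.2]), array([51.2, 51.6]), 6.1)
top rim (array([ 447.9, -237.8]), array([69.7, 69.3]), 4.3) [ 451.4 -245.4  106.5]
nest zmax 174.97851050994237 (array([492.4, 264.1]), array([49.8, 49.9]), 3.8)
```

View pics/end.png

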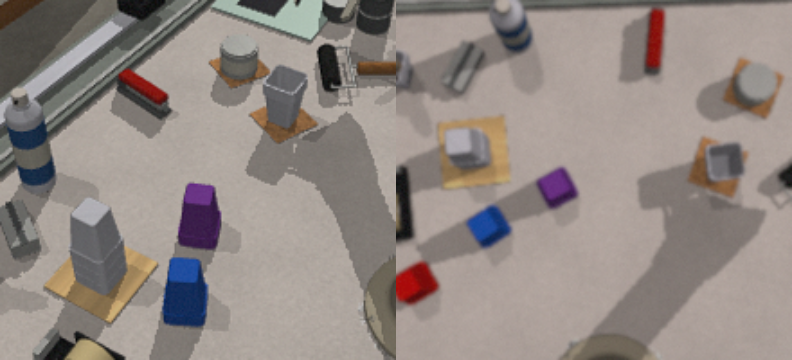

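The final view shows the pot upright in the middle of the free mat: (285,100) in the side panel and (722,160) in the top panel, centred to within about 2 mm. The three lower pots are still nested on their board, with the top at 171 mm, and the hand is clear.

```bash
python3 -c "
from rig import arm
print(arm.hand_in())"
```

```text
the job is handed in; nothing more can be done
None
```

The top pot came off the nest on its own, was laid on its side and let go, then picked up again, turned upright and stood within about 2 mm of the middle of the free mat; the other three pots stayed nested on their board, and the job is handed in with about 22 s on the clock.

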